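# Turn the hex key round and tighten the scale's carrier screw

### The job

The big cap screw that holds the bench scale's pan carrier has been spun down with the hex key's long arm in its socket. Draw the key out, turn it over and seat its short arm fully home in the same socket, then push or pull near the free end of the long arm to tighten the stiff screw clockwise (seen from above) until it comes up against its stop. The screw sits on a delicate load cell: never lean on it and do not wrench on past the stop; leave the key seated in the screw, let go, and leave the other things where they are.

Things in the scene. Friction and masses are not known exactly. Their poses are not given: they have to be found in the camera images.
- key: L-shaped hex key, dark steel, 0.27 kg, 14 mm across flats, 16 mm across corners. Origin: end of the long arm. z runs along the long arm to the bend, x is the way the short arm points from the bend, y is square to the L. Two flats of each arm face +y and -y: grip with the fingers closing along y. Starts upright, leaning up to 4 degrees, short arm on top, 22 mm of the long arm in the socket
- grip (a point): a good place to hold the key: on the centre line of its long arm, 130 mm from long_end, 33 mm from the bend; axes as body key
- long_end (a point): centre of the end face of the key's long arm; axes as body key
- short_end (a point): centre of the end face of the key's short arm, 65 mm from the long arm's centre line along the key's x, 163 mm from long_end along its z; axes as body key
- bend (a point): where the centre lines of the key's two arms meet: 163 mm from long_end, 65 mm from short_end; the bend is rounded, 14 mm radius on the centre line; axes as body key
- socket_mouth (a point): centre of the socket's mouth in the top of the steel cap screw (head 30 mm wide, 28 mm high) at the middle of the scale, pan off. Axes turn with the screw, z up. Hexagonal socket 15 mm across flats, 22 mm deep, countersunk mouth. The seated key's level arm may lie along this x axis or at any multiple of 60 degrees from it; turning play 0.1 rad either way, the mouth takes in a key 1.5 mm off
- socket_floor (a point): centre of the socket's floor, 22 mm below the mouth; same axes
- screw (a joint): turn of the screw relative to the carrier, rad, growing clockwise seen from above (tightening). Starts at -0.06 to 0.06; its hard stop, fully tight, is at 1.10. Stiff: about 0.8 N m all the way, some 5 to 7 N near the long arm's free end; it stays where it is left
- carrier (a joint): elastic twist, rad, clockwise from above, of the pan carrier (aluminium cross, arms reach 110 mm from the screw axis, their tops 17 to 23 mm above the 60 mm high housing) on the load cell. 40 N m per rad: 0.02 while the screw turns; beyond 0.055 (2.2 N m, some 15 N near the long arm's end) the cell is overloaded. Springs back
- cell (a joint): elastic sinking of the carrier with the screw, m, downwards; 8 N per mm, about 0 at rest; beyond 0.004 (about 32 N of pressing down) the load cell is overloaded
- scale: the white bench scale, fixed, housing 290 mm wide, 60 mm high, with a lower display panel towards its -x; origin on the bench; the screw's axis stands 30 mm from it along its x
- beaker: the beaker, a bystander: origin at the centre of its underside
- spare_screw: the spare screw, a bystander: origin at the centre of its underside
- weight: the brass weight, a bystander: origin at the centre of its underside
- spanner: the spanner, a bystander: origin at the centre of its underside
Mind the look-alikes: they are no part of the job. Of the things that look like the key, the largest one is meant.

How it is judged (in metres and radians):
On the way, in this order (a step that is already met when the one before it is completed fails the run):
1. the key's long arm is drawn out of the socket (z of long_end in the frame of socket_mouth above 0.01 m), for 0.1 s.
2. the key's short arm is seated fully home in the socket, the screw not yet tightened (horizontal distance between short_end and socket_floor below 0.004 m and distance between short_end and socket_floor below 0.006 m and z of bend in the frame of socket_mouth above 0.035 m and value of joint screw below 0.6 rad), for 0.3 s.
3. the screw is turned past half way by the fingers working on the free half of the long arm (horizontal distance between short_end and socket_floor below 0.004 m and distance between short_end and socket_floor below 0.006 m and z of bend in the frame of socket_mouth above 0.035 m and value of joint screw above 0.6 rad and distance between the grasp point and long_end below 0.09 m and contact force between the fingers and key above 1 N), for 0.05 s.
At the end, for the whole second after the job is handed in: The screw stands within 0.07 rad of its stop (joint screw above 1.03), the key is at rest with its short arm in the socket (its end within 6 mm of the socket's floor and 4 mm of its axis, the bend above) (horizontal distance between short_end and socket_floor below 0.004 m and distance between short_end and socket_floor below 0.006 m and z of bend in the frame of socket_mouth above 0.035 m and value of joint screw above 1.03 rad and linear speed of key below 0.02 m/s and distance of scale from where it was at the start of the episode below 0.002 m); the robot touches nothing.
It fails at once if the load cell is overloaded in twist: more than 0.055 rad (2.2 N m) on the carrier (value of joint carrier above 0.055 rad or value of joint carrier below -0.055 rad).
It fails at once if the load cell is overloaded from above: the carrier is pressed down more than 4 mm (32 N) (value of joint cell above 0.004 m).
It fails at once if another thing (beaker, spare screw, weight or spanner) is shifted by more than 30 mm (distance of any of beaker, spare_screw, weight, spanner from where it was at the start of the episode above 0.03 m).
It also fails if it takes over 72 s, if anything falls off the work surface, if the arm or the gripper's body presses on something with over 40 N, if the wrist force passes 120 N, or if a joint passes its speed limit or range.

### The arm

A 6-joint arm with a two-finger parallel gripper is mounted at the origin on the work surface. World frame = base frame: x ahead of the robot, y to its left, z up, the work surface at z = 0. Lengths are in mm, angles in rad, forces in N, time in s.
With the tool pointing down it reaches from about 350 to 775 mm from the base axis. Payload 7.3 kg.
Tool frame: the origin (TCP) lies midway between the tips of the shut fingers; the grasp point (between the pads) lies 19 mm behind it (bot.tcp_to_grasp is the distance from the TCP to the grasp point, in mm); z points along the fingers, y is the line along which they close (so a half turn about z gives the same grasp; the last joint's range is limited). The gripper opens to 92 mm and grips with 3 to 60 N. Pads are 19 mm wide; open, the fingers measure 130 mm over their backs; the gripper's body (75 mm by 190 mm) begins 47 mm behind the grasp point.
Start: joints at [1.037, 0.342, 1.524, -0, 1.275, -0.146], TCP at [198.518, 486.041, 226.741] pointing down, gripper open.
Joint ranges: [-2.53, 2.53], [-0.77, 2.02], [0.04, 2.7], [-1, 4.14], [0.28, 2.66], [-3.11, 3.11]. Speed limits (rad/s): [2.57, 2.57, 3.14, 3.14, 3.14, 3.14].

### API

Orientations are given as [roll, pitch, yaw] about the fixed x, y, z axes, in that order (R = Rz(yaw) Ry(pitch) Rx(roll)).
In Python, from plant import bot, viewer gives the robot as it stands. The module is installed in compiled form; this text tells all that it offers.
- The arm moves only by the shell command python3 -m handwheel 'ROWS'. ROWS is text: rows parted by semicolons, each of 7 numbers parted by spaces: the shift along the tool's x, y, z scaled (see below), then the turn, a rotation vector about the tool's x, y, z scaled (see below), then the opening, from -1 (shut) to 1 (fully open), so that 0 is half open. In form: tx ty tz rx ry rz gripper; .... A call has 1 to 8 rows; each row is the pose to reach, as a shift and turn from the pose commanded when the call began, along the tool's axes at that moment, turning the shorter way round; what a row does not reach only later rows make up. The controller multiplies each number of a shift by 10 cm and each number of a turn by pi rad. A row lasts 1/12 s, in which the tool goes at most 41.7 mm and 7.16 degrees, less where a joint would pass 70% of its speed; a pose out of reach is approached as far as the arm can. A call with a number of a shift or a turn outside -1 to 1 is refused whole. A call with a gripper value outside its range is refused whole. The fingers move at their own pace and stop on an object; the grip force is fixed at half the most. Time passes only in rows, so rows that repeat a pose let the fingers close. It gives the time, the measured TCP pose, the force, the opening and the grip force at its end, in the units of the state.
- bot.get_obs(): the state, without advancing time (a new reading comes with each control period).
- viewer.capture(name): name is "side" or "top"; returns a dict with "frame" (420x560x3 uint8, red, green, blue), "fov_y" (degrees; the focal length in pixels is half the picture's height over the tangent of half this angle, whatever the lens; pixels are square), "cx", "cy" (the principal point, pixels), "dist_coeffs" ([k1, k2, p1, p2, k3] as OpenCV has them; the pictures are not rectified), "T" (4x4, takes a point from camera to world coordinates). Camera axes: x right, y down, z forward; pixel columns grow to the right and rows downward; lengths in mm; the calibration is good to about 2 mm. A picture is of the moment at which its call begins. There is no depth.
- bot.close_job(): hands the job in; it is judged then, once.
Trained networks look in a picture, given as the dict that the camera call returned (one of the last four; its "shot" number tells which), for a name from the list of things; names that differ only in an ending like _2 or _b are one class to them, and where a whole thing is asked for, a point or a joint stands for the part that bears it (a point fixed in the world has none). Each returns a list of dicts, best first, with "score" (0 to 1); they miss things now and then, are a little off and sometimes report something else, mostly with a low value. They report only what shows in the picture. A call takes as long as a camera call. They do not tell look-alikes from the thing itself.
- viewer.recognise(target, picture): "centre" ([column, row] in pixels, amid what is visible of it).
- viewer.cut_out(target, picture): "pixels" (420x560 bool, what is visible of it) and "centre" ([column, row] in pixels, amid what is visible of it).
The state is a dict: "time": time; "joint_positions": joint angles; "dq": joint speeds; "tau": joint torques, N m; "tool_pos": TCP position; "tcp_rot": TCP orientation; "contact_force": force on the tool from outside, world axes, zero at the start; "moment": the same for the moment, N m; "grip_width": finger opening in mm; "finger_force": force on a finger pad.
Only numpy, scipy, OpenCV 4.12 (cv2) and the standard library are available. Lean on these libraries where they do the work, as an engineer would, in place of code of your own. Each camera call takes 0.05 s, during which the arm holds its last target. There are 200 camera calls.

## Working session

There is one attempt and no reset: what is moved stays moved. The work goes in short steps, Python scripts to look and compute and a shell command to move; the robot and the scene stay as the last step left them, time stands still between calls to the robot, and variables do not carry over. Pictures are saved under pics/ and viewed, at most 10 in all, crops included, and the job is handed in when it is done.

```bash
mkdir -p pics; cat > h.py <<'E'
import numpy as np, cv2
from plant import bot, viewer
from scipy.spatial.transform import Rotation as R
def K(p):
    h,w=p["frame"].shape[:2]; f=h/2/np.tan(np.radians(p["fov_y"])/2)
    return np.array([[f,0,p["cx"]],[0,f,p["cy"]],[0,0,1.]])
def ray(p,uv):
    u=cv2.undistortPoints(np.array([[uv]],float),K(p),np.array(p["dist_coeffs"],float))[0,0]
    T=np.array(p["T"]); d=T[:3,:3]@np.array([u[0],u[1],1]); return T[:3,3],d/np.linalg.norm(d)
def atz(p,uv,z):
    o,d=ray(p,uv); return o+d*(z-o[2])/d[2]
def proj(p,X):
    T=np.linalg.inv(np.array(p["T"])); X=np.atleast_2d(np.array(X,float))
    return cv2.projectPoints(X,cv2.Rodrigues(T[:3,:3])[0],T[:3,3],K(p),np.array(p["dist_coeffs"],float))[0][:,0]
def tri(p1,u1,p2,u2):
    o1,d1=ray(p1,u1);o2,d2=ray(p2,u2)
    s=np.linalg.lstsq(np.c_[d1,-d2],o2-o1,rcond=None)[0]
    a,b=o1+s[0]*d1,o2+s[1]*d2; return (a+b)/2,np.linalg.norm(a-b)
def save(p,name,crop=None,s=1):
    f=p["frame"][...,::-1]
    if crop: f=f[crop[1]:crop[3],crop[0]:crop[2]]
    if s!=1: f=cv2.resize(f,None,fx=s,fy=s,interpolation=cv2.INTER_CUBIC)
    cv2.imwrite("pics/"+name,f)
E
python3 - <<'E'
from h import *
o=bot.get_obs(); print(o["tool_pos"],o["tcp_rot"],bot.tcp_to_grasp)
for n in ("side","top"):
    p=viewer.capture(n); save(p,n+"0.png"); print(n,np.round(p["T"],2).tolist(),p["fov_y"],p["dist_coeffs"])
    for t in ("key","socket_mouth","scale","long_end","short_end","bend","grip"):
        print(t,[(np.round(r["centre"]).tolist(),round(r["score"],2)) for r in viewer.recognise(t,p)][:4])
E
```

```text
[198.28781782 485.6717491  226.06491198] [-3.14008959e+00 -2.23183724e-04  2.75381216e+00] 18.8
side [[0.87, -0.31, 0.38, 178.27], [-0.49, -0.54, 0.69, -668.49], [-0.01, -0.78, -0.62, 765.1], [0.0, 0.0, 0.0, 1.0]] 53.66933034522109 [0.01736197 0.         0.         0.         0.        ]
key [([329.0, 334.0], 0.67), ([282.0, 185.0], 0.6), ([342.0, 240.0], 0.58)]
socket_mouth []
scale [([265.0, 259.0], 0.76)]
long_end [([281.0, 186.0], 0.78), ([327.0, 325.0], 0.55)]
short_end [([279.0, 184.0], 0.59), ([331.0, 331.0], 0.58), ([283.0, 196.0], 0.45)]
bend [([330.0, 332.0], 0.76), ([280.0, 183.0], 0.61), ([292.0, 175.0], 0.54)]
grip [([281.0, 184.0], 0.74), ([290.0, 177.0], 0.66), ([326.0, 333.0], 0.64)]
top [[0.09, -0.97, 0.2, 363.21], [-1.0, -0.09, 0.01, -9.85], [0.0, -0.21, -0.98, 1111.99], [0.0, 0.0, 0.0, 1.0]] 53.396585556614006 [-0.12341272  0.          0.          0.          0.        ]
key [([378.0, 253.0], 0.86), ([185.0, 155.0], 0.65), ([282.0, 244.0], 0.58)]
socket_mouth [([276.0, 229.0], 0.42)]
scale [([283.0, 245.0], 0.64)]
long_end [([189.0, 151.0], 0.78), ([279.0, 203.0], 0.69), ([374.0, 252.0], 0.63), ([280.0, 227.0], 0.41)]
short_end [([373.0, 250.0], 0.56), ([187.0, 149.0], 0.5)]
bend [([185.0, 153.0], 0.74), ([278.0, 203.0], 0.58), ([372.0, 250.0], 0.5)]
grip [([284.0, 200.0], 0.74), ([189.0, 147.0], 0.74), ([382.0, 248.0], 0.59)]
```

View pics/side0.png

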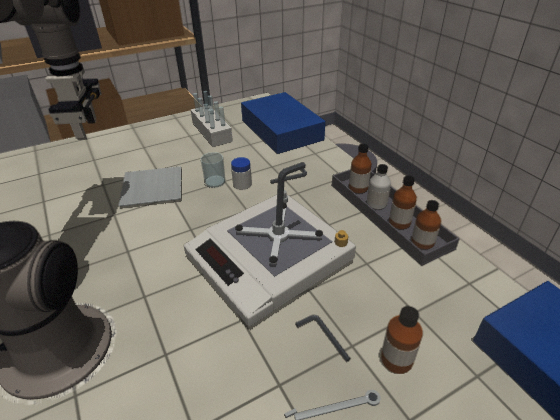

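View pics/top0.png

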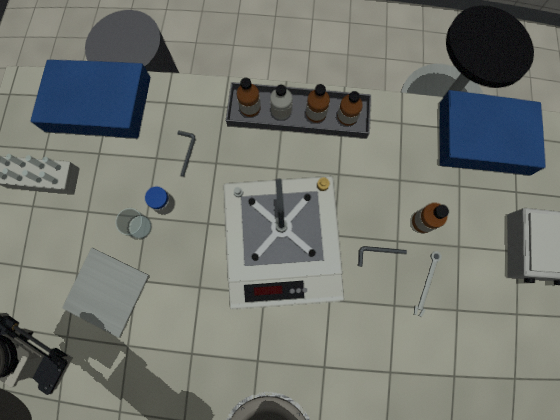

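Three L-keys show. Side (325,335) is the one lying right of the scale, top (380,252). Top (187,150) is the small one lying behind the scale. Side (282,200), top (280,205) stands upright in the screw. The upright one fits: it is the only one in the socket and the largest. I'll confirm with a crop.

```bash
python3 - <<'E'
from h import *
a=viewer.capture("side");b=viewer.capture("top")
c=lambda p,x,y:cv2.resize(p["frame"][y:y+110,x:x+80,::-1],None,fx=5,fy=5,interpolation=cv2.INTER_CUBIC)
cv2.imwrite("pics/c1.png",np.hstack([c(a,245,145),c(b,240,165)]))
for p in(a,b):
  for r in viewer.cut_out("key",p):
    ys,xs=np.nonzero(r["pixels"]); print(r["score"],xs.min(),xs.max(),ys.min(),ys.max(),len(xs))
  for t in ("screw","carrier","socket_mouth","scale"):
    print(t,[(np.round(r["centre"],1).tolist(),round(r["score"],2)) for r in viewer.cut_out(t,p)][:3])
E
```

```text
0.86 296 349 314 361 384
0.7 285 380 390 419 869
0.68 271 306 169 182 130
0.61 276 303 163 224 460
screw [([279.4, 227.3], 0.45)]
carrier [([276.1, 228.7], 0.87)]
socket_mouth [([281.3, 227.2], 0.6)]
scale [([265.1, 256.8], 0.86), ([277.7, 231.7], 0.62), ([282.4, 186.8], 0.44)]
0.58 275 285 178 227 366
0.57 178 194 131 174 197
screw [([282.8, 225.7], 0.51)]
carrier [([288.1, 229.9], 0.87)]
socket_mouth []
scale [([281.7, 246.9], 0.94), ([240.2, 191.1], 0.24)]
```

View pics/c1.png

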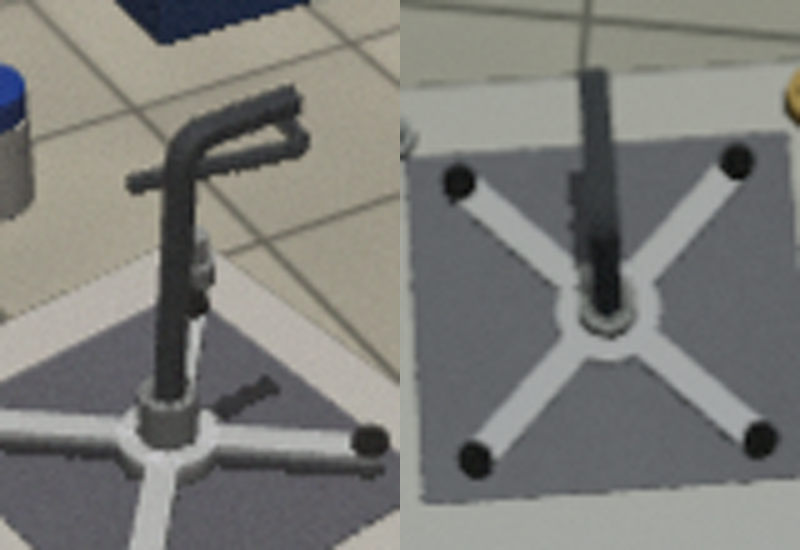

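The crop confirms the upright key in the head of the screw. Its short arm points away from the robot, and a small look-alike lies behind it on the bench. Next I'll fit its pose.

```bash
cat >> h.py <<'E'
def keypts(le,rot,n=6):
    c=[[0,0,z] for z in np.linspace(0,149,n*2)]+[[14-14*np.cos(t),0,149+14*np.sin(t)] for t in np.linspace(0,np.pi/2,5)[1:]]+[[x,0,163] for x in np.linspace(14,65,n)[1:]]
    return np.array(c)@rot.as_matrix().T+le
def render(p,pts,r=7.4,S=4):
    m=np.zeros((420*S,560*S),np.uint8); uv=proj(p,pts); T=np.linalg.inv(np.array(p["T"])); f=K(p)[0,0]
    z=(pts@T[:3,:3].T+T[:3,3])[:,2]
    for i in range(len(uv)-1):
        a,b=uv[i],uv[i+1]; d=b-a; L=np.linalg.norm(d)
        if L<1e-6: continue
        nrm=np.array([-d[1],d[0]])/L
        q=np.array([a+nrm*f*r/z[i],b+nrm*f*r/z[i+1],b-nrm*f*r/z[i+1],a-nrm*f*r/z[i]])+.5
        cv2.fillConvexPoly(m,np.round(q*S*16).astype(np.int32),255,shift=4)
    return cv2.resize(m,(560,420),interpolation=cv2.INTER_AREA)/255.
E
cat > fit0.py <<'E'
from h import *
from scipy.optimize import minimize
a=viewer.capture("side");b=viewer.capture("top")
def best(p,box):
    bb=None
    for r in viewer.cut_out("key",p):
        ys,xs=np.nonzero(r["pixels"]); 
        if box[0]<=xs.min() and xs.max()<=box[2] and box[1]<=ys.min() and ys.max()<=box[3] and np.ptp(ys)>35: bb=r["pixels"] if bb is None else bb
    return bb.astype(float)
ma=best(a,(265,155,315,235)); mb=best(b,(265,170,295,235))
m0,g=tri(a,(278.6,223),b,(281.4,226)); print("mouth",m0,g)
# visible key: from mouth up (z>=22 along the long arm)
def pose(v): return np.array([v[0],v[1],v[2]])*1., R.from_euler("ZYX",[v[3],v[4],v[5]])
def cost(v):
    le,ro=pose(v); pts=keypts(le,ro); ax=ro.apply([0,0,1])
    pts=np.vstack([le+22*ax,pts[pts@ax>(le+22*ax)@ax]]); c=0
    for p,m in((a,ma),(b,mb)):
        r=render(p,pts); c-=np.minimum(r,m).sum()/np.maximum(r,m).sum()
    return c
bs=None
for yaw in(0,.15,-.15,.3):
    s=minimize(cost,[m0[0],m0[1],m0[2]-22,yaw,0,0],method="Nelder-Mead",options=dict(initial_simplex=np.array([[m0[0],m0[1],m0[2]-22,yaw,0,0]]+[[m0[0]+6*(i==0),m0[1]+6*(i==1),m0[2]-22+6*(i==2),yaw+.1*(i==3),.06*(i==4),.06*(i==5)] for i in range(6)]),maxfev=500))
    if bs is None or s.fun<bs.fun: bs=s
le,ro=pose(bs.x); print(bs.fun,bs.x,"grip",le+ro.apply([0,0,130]),"mouth",le+ro.apply([0,0,22]),"short",le+ro.apply([65,0,163]))
E
python3 fit0.py
```

```text
mouth [532.11017074  14.17568074 103.08623838] 3.8612638429726607
-1.6397421656115287 [ 5.30311686e+02  1.40438339e+01  8.44876233e+01  1.66804614e-01
  8.94164927e-02 -2.52377751e-03] grip [541.70471222  16.29477574 213.96786205] mouth [532.23973669  14.42476251 106.39966374] short [608.43853974  27.61514517 241.03159241]
```

```bash
cat >> h.py <<'E'
G=18.8
def cur():
    o=bot.get_obs(); return np.array(o["tool_pos"],float),R.from_euler("xyz",o["tcp_rot"])
def plan(gp,Rt,q=None):
    """grasp point + tool rotation -> row numbers"""
    p,r=q or cur(); t=np.array(gp)+G*Rt.as_matrix()[:,2]
    d=r.inv().apply(t-p); w=(r.inv()*Rt).as_rotvec()
    print("row",np.round(d/100,4),np.round(w/np.pi,4),"mm %.0f deg %.1f rows %.1f"%(np.linalg.norm(d),np.degrees(np.linalg.norm(w)),max(np.linalg.norm(d)/41.7,np.degrees(np.linalg.norm(w))/7.16)))
    return t,Rt
def tool(krot,al):
    k=krot.as_matrix(); z=np.cos(al)*k[:,0]-np.sin(al)*k[:,2]; y=k[:,1]
    return R.from_matrix(np.c_[np.cross(y,z),y,z])
KR=R.from_euler("ZYX",[.15,.07,0]); GR=np.array([541,16,214.])
E
python3 - <<'E'
from h import *
T=tool(KR,np.radians(40)); zt=T.as_matrix()[:,2]; print(zt)
# via point, high
plan([430,150,330],T)
plan(GR-110*zt,T)
E
```

```text
[ 0.71113405  0.1074774  -0.69479275]
row [-3.5298 -2.1664 -0.9022] [-0.0686 -0.2492 -0.1618] mm 424 deg 54.9 rows 10.2
row [-4.3846 -3.3924 -0.5066] [-0.0686 -0.2492 -0.1618] mm 557 deg 54.9 rows 13.3
```

```bash

python3 -m handwheel '-0.9 -0.75 -0.25 0 0 0 1;-0.9 -0.75 -0.25 0 0 0 1;-0.9 -0.75 -0.25 0 0 0 1;-0.9 -0.75 -0.25 0 0 0 1'
python3 -m handwheel '-0.9 -0.75 -0.25 0 0 0 1;-0.9 -0.75 -0.25 0 0 0 1;-0.9 -0.75 -0.25 0 0 0 1;-0.9 -0.75 -0.25 0 0 0 1'
python3 -m handwheel '-0.9 -0.75 -0.1 0 0 0 1;-0.9 -0.75 -0.1 0 0 0 1;-0.9 -0.75 -0.1 0 0 0 1;-0.9 -0.75 -0.1 0 0 0 1'
python3 -m handwheel '-0.6 -0.6 0 -0.0686 -0.2492 -0.1618 1;-0.6 -0.6 0 -0.0686 -0.2492 -0.1618 1;-0.6 -0.6 0 -0.0686 -0.2492 -0.1618 1;-0.6 -0.6 0 -0.0686 -0.2492 -0.1618 1;-0.6 -0.6 0 -0.0686 -0.2492 -0.1618 1;-0.6 -0.6 0 -0.0686 -0.2492 -0.1618 1;-0.6 -0.6 0 -0.0686 -0.2492 -0.1618 1;-0.6 -0.6 0 -0.0686 -0.2492 -0.1618 1'
python3 - <<'E'
from h import *
T=tool(KR,np.radians(40)); zt=T.as_matrix()[:,2]
print(bot.get_obs()["joint_positions"])
plan(GR-100*zt,T)
E
```

```text
time: 1.93
tool_pos: [255.9, 378.9, 253.2]
tcp_rot: [3.141, 0.003, 2.75]
contact_force: [1.0, 1.3, -0.4]
grip_width: 91.8
finger_force: 0.0
time: 2.27
tool_pos: [311.2, 275.6, 278.2]
tcp_rot: [3.141, 0.003, 2.749]
contact_force: [0.7, 0.4, 0.9]
grip_width: 91.7
finger_force: 0.0
time: 2.6
tool_pos: [365.9, 172.1, 287.2]
tcp_rot: [-3.141, 0.003, 2.749]
contact_force: [0.4, 0.4, 0.2]
grip_width: 91.6
finger_force: 0.0
time: 3.27
tool_pos: [394.8, 100.7, 285.7]
tcp_rot: [3.119, 0.763, -3.024]
contact_force: [-0.6, 0.7, -0.4]
grip_width: 92.3
finger_force: 0.0
[-0.05009416 -0.3203469   2.28264135  0.32520028  0.44668957 -1.98835207]
row [-0.45   -1.0459  0.6183] [ 0.0001 -0.0125 -0.0074] mm 130 deg 2.6 rows 3.1
```

```bash

python3 -m handwheel '-0.44 -1 0.6 0 -0.0125 -0.0074 1;-0.44 -1 0.6 0 -0.0125 -0.0074 1;-0.44 -1 0.6 0 -0.0125 -0.0074 1;-0.44 -1 0.6 0 -0.0125 -0.0074 1;-0.44 -1 0.6 0 -0.0125 -0.0074 1'
python3 - <<'E'
from h import *
T=tool(KR,np.radians(40)); zt=T.as_matrix()[:,2]
print(bot.get_obs()["joint_positions"])
plan(GR,T)
a=viewer.capture("side");b=viewer.capture("top")
p,r=cur(); g=p-G*r.as_matrix()[:,2]; print("tcp",proj(a,[p]),proj(b,[p]),"target grip",proj(a,[GR]),proj(b,[GR]))
c=lambda p,x,y:cv2.resize(p["frame"][y:y+150,x:x+100,::-1],None,fx=4,fy=4,interpolation=cv2.INTER_CUBIC)
cv2.imwrite("pics/c2.png",np.hstack([c(a,225,100),c(b,230,150)]))
E
```

```text
time: 3.68
tool_pos: [483.2, 9.7, 271.5]
tcp_rot: [3.14, 0.801, -2.996]
contact_force: [-0.1, -0.3, -0.5]
grip_width: 92.2
finger_force: 0.0
[-0.39387962 -0.11154695  2.21596183  0.91340916  0.48755151 -2.81874657]
row [ 0.0081 -0.0229  1.0056] [-0.0003 -0.0005 -0.0009] mm 101 deg 0.2 rows 2.4
tcp [[257.81087637 172.36696526]] [[281.67045167 235.05718492]] target grip [[279.97185444 184.68858933]] [[280.92956648 212.79945528]]
```

View pics/c2.png

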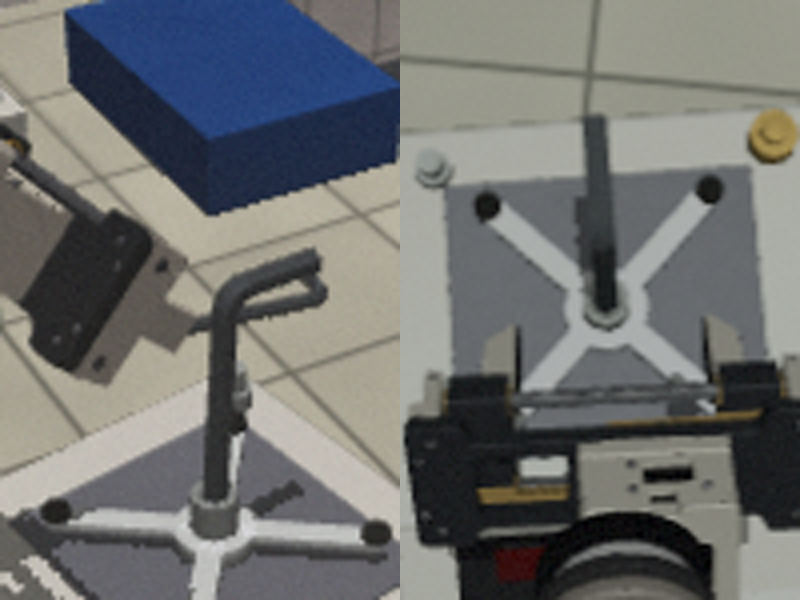

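The crop shows the fingers straddling the key: in the top view the tips are at about (520,340) and (705,340), with the key at (600,290) between them. Advance and close.

```bash

python3 -m handwheel '0 -0.02 0.5 0 0 0 1;0 -0.02 0.75 0 0 0 1;0 -0.02 1 0 0 0 1;0 -0.02 1 0 0 0 1'
python3 -m handwheel '0 0 0 0 0 0 -0.2;0 0 0 0 0 0 -0.4;0 0 0 0 0 0 -0.55;0 0 0 0 0 0 -0.6;0 0 0 0 0 0 -0.65;0 0 0 0 0 0 -0.8;0 0 0 0 0 0 -1;0 0 0 0 0 0 -1'
python3 -m handwheel '0 0 0 0 0 0 -1;0 0 0 0 0 0 -1;0 0 0 0 0 0 -1;0 0 0 0 0 0 -1'
python3 - <<'E'
from h import *
T=tool(KR,np.radians(40))
p,r=cur(); print("grasp",p-G*r.as_matrix()[:,2]); print(bot.get_obs()["joint_positions"])
exec(open("fit0.py").read().replace("(265,155,315,235)","(255,150,315,235)"))
E
```

```text
time: 4.12
tool_pos: [556.0, 23.1, 208.4]
tcp_rot: [3.135, 0.781, -3.001]
contact_force: [-0.5, -0.7, 0.2]
grip_width: 91.7
finger_force: 0.0
time: 4.78
tool_pos: [554.6, 21.0, 210.9]
tcp_rot: [3.14, 0.785, -2.998]
contact_force: [-0.5, 0.7, -0.4]
grip_width: 42.9
finger_force: 0.0
time: 5.12
tool_pos: [554.7, 21.1, 210.7]
tcp_rot: [3.14, 0.785, -2.998]
contact_force: [0.3, -0.3, -0.5]
grip_width: 16.5
finger_force: 0.1
grasp [541.53829476  19.20135821 223.96266543]
[-0.26666721  0.14314324  2.15912427  1.24944546  0.30336214 -3.10448886]Traceback (most recent call last):
  File "<stdin>", line 4, in <module>
  File "<string>", line 10, in <module>
  File "<string>", line 9, in best
AttributeError: 'NoneType' object has no attribute 'astype'
```

Joint 6 is at its limit in this grasp and stopped it 10 mm short. I'll open, back off, turn the tool half round, and come in a little steeper.

```bash

python3 -m handwheel '0 0 0 0 0 0 0;0 0 0 0 0 0 0.5;0 0 0 0 0 0 1;0 0 0 0 0 0 1;0 0 0 0 0 0 1;0 0 0 0 0 0 1'
python3 -m handwheel '0 0 -0.4 0 0 0 1;0 0 -0.7 0 0 0 1;0 0 -1 0 0 0 1;0 0 -1 0 0 0 1'
python3 -m handwheel '0 0 0 0 0 0.31 1;0 0 0 0 0 0.31 1;0 0 0 0 0 0.31 1;0 0 0 0 0 0.31 1;0 0 0 0 0 0.31 1;0 0 0 0 0 0.31 1;0 0 0 0 0 0.31 1;0 0 0 0 0 0.31 1'
python3 -m handwheel '0 0 0 0 0 0.31 1;0 0 0 0 0 0.31 1;0 0 0 0 0 0.31 1;0 0 0 0 0 0.31 1;0 0 0 0 0 0.31 1;0 0 0 0 0 0.31 1;0 0 0 0 0 0.31 1;0 0 0 0 0 0.31 1'
python3 -m handwheel '0 0 0 0 0 0.31 1;0 0 0 0 0 0.31 1;0 0 0 0 0 0.31 1;0 0 0 0 0 0.31 1;0 0 0 0 0 0.31 1;0 0 0 0 0 0.31 1;0 0 0 0 0 0.31 1;0 0 0 0 0 0.31 1'
cat >> h.py <<'E'
def tool2(krot,al): return tool(krot,al)*R.from_rotvec([0,0,np.pi])
E
python3 - <<'E'
from h import *
T=tool2(KR,np.radians(48)); zt=T.as_matrix()[:,2]
print(bot.get_obs()["joint_positions"])
plan(GR-100*zt,T)
exec(open("fit0.py").read())
E
```

```text
time: 5.82
tool_pos: [554.7, 21.3, 210.7]
tcp_rot: [3.139, 0.785, -2.998]
contact_force: [-1.0, -0.1, -0.9]
grip_width: 49.2
finger_force: 0.0
time: 6.15
tool_pos: [483.6, 10.5, 285.4]
tcp_rot: [-3.139, 0.79, -2.995]
contact_force: [0.7, 0.0, 0.8]
grip_width: 75.6
finger_force: 0.0
time: 6.82
tool_pos: [485.0, 11.0, 280.9]
tcp_rot: [2.449, 0.402, 2.158]
contact_force: [0.5, -0.6, -0.5]
grip_width: 91.6
finger_force: 0.0
time: 7.48
tool_pos: [485.0, 11.0, 280.9]
tcp_rot: [2.396, -0.269, 1.437]
contact_force: [-0.2, 0.6, -0.2]
grip_width: 92.0
finger_force: 0.0
time: 8.15
tool_pos: [485.0, 11.0, 280.9]
tcp_rot: [2.936, -0.762, 0.44]
contact_force: [-0.7, 0.1, 0.8]
grip_width: 91.8
finger_force: 0.0
[-0.37705154 -0.12068003  2.18037248  0.80777155  0.51074832  0.2321627 ]
row [0.0156 0.0381 0.0641] [ 0.0047 -0.0383  0.0663] mm 8 deg 13.8 rows 1.9
mouth [532.11017074  14.17568074 103.08623838] 3.8612638429726607
-1.6734816808722401 [ 5.29603493e+02  1.32970202e+01  8.47755295e+01  1.48904172e-01
  1.18320057e-01 -1.37641585e-02] grip [544.5125378   17.34289922 213.8543862 ] mouth [532.12656203  13.98170741 106.61964372] short [612.12843859  27.94555303 238.94768596]
```

```bash
sed -i 's/^KR=.*/KR=R.from_euler("ZYX",[.15,.09,0]); GR=np.array([543,17,213.])/' h.py
python3 -m handwheel '0.0156 0.0381 0.0641 0.0047 -0.0383 0.0663 1;0.0156 0.0381 0.0641 0.0047 -0.0383 0.0663 1;0.0156 0.0381 0.0641 0.0047 -0.0383 0.0663 1;0.0156 0.0381 0.0641 0.0047 -0.0383 0.0663 1'
python3 - <<'E'
from h import *
T=tool2(KR,np.radians(48)); plan(GR,T)
E
```

```text
time: 8.68
tool_pos: [492.7, 8.2, 279.4]
tcp_rot: [3.134, -0.664, 0.159]
contact_force: [0.5, 0.3, 0.5]
grip_width: 91.6
finger_force: 0.0
row [-0.0107 -0.014   1.0258] [ 0.0006 -0.0067  0.0023] mm 103 deg 1.3 rows 2.5
```

```bash
cd .;
python3 -m handwheel '-0.01 -0.014 0.4 0 0 0 1;-0.01 -0.014 0.7 0 0 0 0.5;-0.01 -0.014 1 0 0 0 0;-0.01 -0.014 1 0 0 0 -0.3;-0.01 -0.014 1 0 0 0 -0.5;-0.01 -0.014 1 0 0 0 -0.6'
python3 - <<'E'
from h import *
T=tool2(KR,np.radians(48)); plan(GR,T); print(bot.get_obs()["joint_positions"])
E
```

```text
time: 9.18
tool_pos: [550.9, 18.8, 199.7]
tcp_rot: [3.134, -0.664, 0.161]
contact_force: [0.4, -0.5, 0.6]
grip_width: 63.1
finger_force: 0.0
row [0.0144 0.0056 0.0336] [ 0.0004 -0.0067  0.0027] mm 4 deg 1.3 rows 0.2
[-0.24400129  0.15969305  2.08216277  0.73098128  0.36041149  0.54799086]
```

Good joints now. Correct slightly and close.

```bash
cd .;
python3 -m handwheel '0.014 0.006 0.034 0 0 0 -0.3;0.014 0.006 0.034 0 0 0 -0.5;0.014 0.006 0.034 0 0 0 -0.6;0.014 0.006 0.034 0 0 0 -0.65;0.014 0.006 0.034 0 0 0 -0.7;0.014 0.006 0.034 0 0 0 -0.8;0.014 0.006 0.034 0 0 0 -1;0.014 0.006 0.034 0 0 0 -1'
python3 -m handwheel '0 0 0 0 0 0 -1;0 0 0 0 0 0 -1;0 0 0 0 0 0 -1;0 0 0 0 0 0 -1;0 0 0 0 0 0 -1'
python3 - <<'E'
from h import *
p,r=cur(); print("grasp",p-G*r.as_matrix()[:,2]); o=bot.get_obs();print(o["joint_positions"],o["contact_force"],r.as_matrix()[:,1])
a=viewer.capture("side");b=viewer.capture("top")
c=lambda p,x,y:cv2.resize(p["frame"][y:y+150,x:x+100,::-1],None,fx=4,fy=4,interpolation=cv2.INTER_CUBIC)
cv2.imwrite("pics/c3.png",np.hstack([c(a,225,110),c(b,230,150)]))
E
```

```text
time: 9.85
tool_pos: [554.5, 18.8, 197.4]
tcp_rot: [3.136, -0.664, 0.158]
contact_force: [-0.2, 0.5, 0.5]
grip_width: 13.7
finger_force: 30.0
time: 10.27
tool_pos: [554.6, 18.7, 197.4]
tcp_rot: [3.135, -0.664, 0.158]
contact_force: [0.6, 2.0, 0.3]
grip_width: 13.8
finger_force: 30.0
grasp [543.12645161  17.0093291  212.20456735]
[-0.24151412  0.17024836  2.07671333  0.73697177  0.35555981  0.545149  ] [0.60216161 2.01579009 0.34805682] [ 0.15366777 -0.98811052  0.0048813 ]
```

View pics/c3.png

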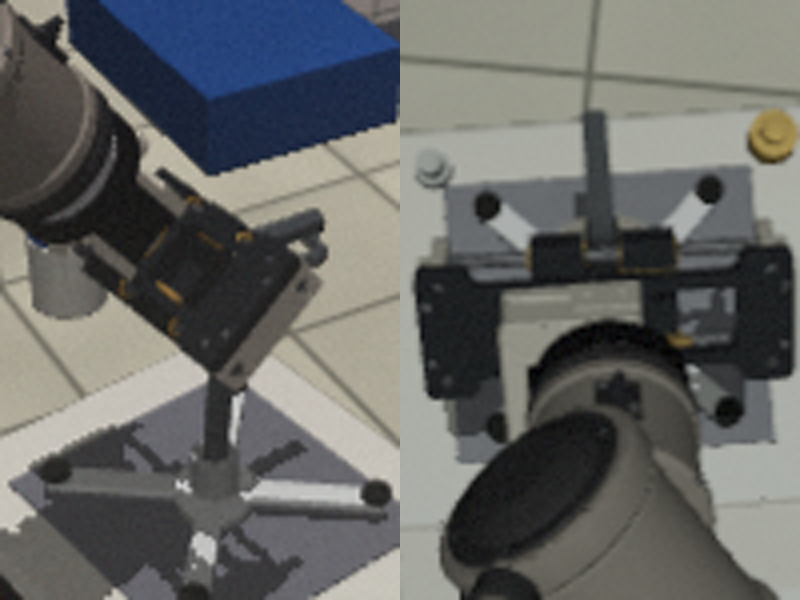

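```bash
python3 - <<'E'
from h import *
p,r=cur(); kz=KR.as_matrix()[:,2]; print(np.round(r.inv().apply(kz*30)/100,4),np.round(r.inv().apply(kz*75)/100,4), np.round(r.inv().apply([0,0,1]),3))
E
```

```text
[ 0.2053  0.0016 -0.2188] [ 0.5132  0.0039 -0.5469] [ 0.616  0.005 -0.788]
```

```bash
cd .;
python3 -m handwheel '0.07 0 -0.07 0 0 0 -1;0.14 0 -0.14 0 0 0 -1;0.21 0 -0.22 0 0 0 -1;0.21 0 -0.22 0 0 0 -1'
python3 -m handwheel '0.15 0 -0.16 0 0 0 -1;0.31 0 -0.33 0 0 0 -1;0.37 0 -0.45 0 0 0 -1;0.37 0 -0.45 0 0 0 -1;0.37 0 -0.45 0 0 0 -1'
cat > fitk.py <<'E'
# fit key pose relative to tool: rotation about tool y (th) and shift along key z (s: dist of grasp from long_end), dx
from h import *
from scipy.optimize import minimize
import sys
def kpose(v,p,r):
    th,s,d=v[:3]; M=r.as_matrix()
    g=p-G*M[:,2]; x,z=M[:,0],M[:,2]
    # key frame: y=-tool y ; kx = cos(al) z + sin(al) x(tool2 has +x up) ; kz
    kx=np.cos(th)*z+np.sin(th)*x; ky=-M[:,1]; kz=np.cross(kx,ky)
    return g-s*kz+d*kx, R.from_matrix(np.c_[kx,ky,kz])
E
python3 - <<'E'
from fitk import *
p,r=cur(); a=viewer.capture("side");b=viewer.capture("top"); print(bot.get_obs()["joint_positions"])
le,ro=kpose([np.radians(48),130,0],p,r); print("le",le,"kz",ro.as_matrix()[:,2],"kx",ro.as_matrix()[:,0])
print(proj(a,[le]),proj(b,[le]))
f=a["frame"][...,::-1].copy(); 
for q in proj(a,keypts(le,ro)): cv2.circle(f,tuple(np.round(q).astype(int)),0,(0,255,0),-1)
c=lambda f,x,y:cv2.resize(f[y:y+150,x:x+100],None,fx=4,fy=4,interpolation=cv2.INTER_NEAREST)
cv2.imwrite("pics/c4.png",np.hstack([c(a["frame"][...,::-1],225,90),c(f,225,90)]))
E
```

```text
time: 10.7
tool_pos: [558.1, 19.0, 229.0]
tcp_rot: [3.134, -0.666, 0.159]
contact_force: [-0.1, -0.8, -2.6]
grip_width: 13.5
finger_force: 30.0
time: 11.12
tool_pos: [558.4, 19.9, 285.1]
tcp_rot: [3.136, -0.663, 0.159]
contact_force: [-0.6, -0.2, -3.4]
grip_width: 13.7
finger_force: 30.0
[-0.23578905  0.05362489  1.92577178  0.43326006  0.58196899  0.88584254]
le [538.09942312  16.18117767 170.18730356] kz [0.06839884 0.01551965 0.99753734] kx [ 0.98567384  0.15346294 -0.06997296]
[[279.13708285 200.21305903]] [[280.90561699 217.76825909]]
```

View pics/c4.png

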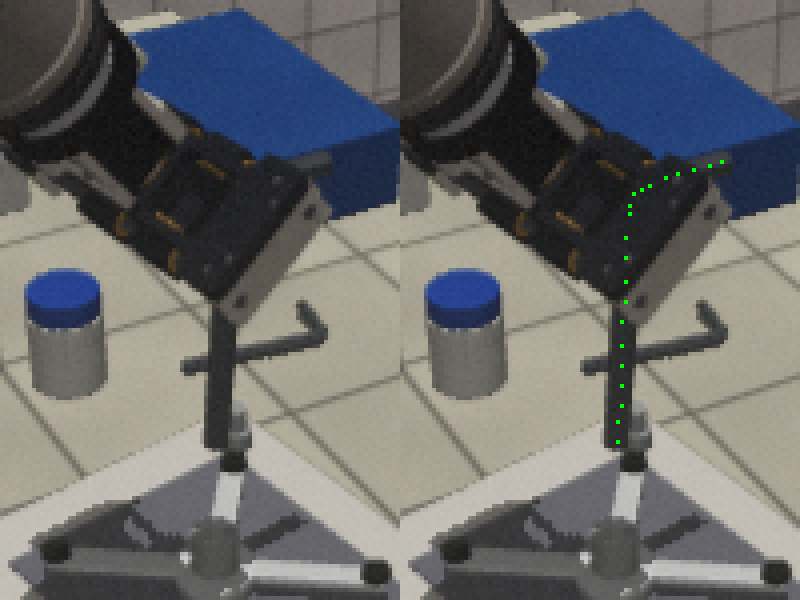

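The crop shows the key held clear of the socket, with its long end at about (218,447) and the model overlay matching. Now the flip.

```bash
cat >> h.py <<'E'
def KF(yaw): c,s=np.cos(yaw),np.sin(yaw); return R.from_matrix(np.array([[0,-s,c],[0,c,s],[-1,0,0]],float))
E
python3 - <<'E'
from h import *
plan([500,9,300],tool2(KF(.153),np.radians(48)))
E
```

```text
row [-0.5528  0.0197 -0.4767] [ 1.300e-03 -4.769e-01  4.000e-04] mm 73 deg 85.8 rows 12.0
```

```bash
cd .;
python3 -m handwheel '-0.1 0 -0.1 0 -0.04 0 -1;-0.2 0 -0.2 0 -0.08 0 -1;-0.3 0.01 -0.3 0 -0.12 0 -1;-0.4 0.01 -0.4 0 -0.15 0 -1;-0.45 0.01 -0.45 0 -0.18 0 -1;-0.5 0.02 -0.47 0 -0.21 0 -1;-0.55 0.02 -0.477 0 -0.24 0 -1;-0.55 0.02 -0.477 0 -0.26 0 -1'
python3 -m handwheel '0 0 0 0 -0.03 0 -1;0 0 0 0 -0.07 0 -1;0 0 0 0 -0.11 0 -1;0 0 0 0 -0.15 0 -1;0 0 0 0 -0.19 0 -1;0 0 0 0 -0.217 0 -1;0 0 0 0 -0.217 0 -1;0 0 0 0 -0.217 0 -1'
python3 - <<'E'
from h import *
print(bot.get_obs()["joint_positions"])
plan([500,9,300],tool2(KF(.153),np.radians(48)));plan([499.4,9,198],tool2(KF(.153),np.radians(48)))
E
```

```text
time: 11.88
tool_pos: [487.1, 7.0, 287.7]
tcp_rot: [3.138, 0.16, 0.155]
contact_force: [0.3, 0.2, -3.2]
grip_width: 13.6
finger_force: 30.0
time: 12.55
tool_pos: [487.9, 6.8, 286.4]
tcp_rot: [3.138, 0.836, 0.152]
contact_force: [0.7, 0.4, -2.3]
grip_width: 13.6
finger_force: 30.0
[-0.0452082   0.75558836  0.93576407 -0.19602741  2.26683463  1.31086387]
row [-0.019  -0.0032  0.0055] [ 0.0011 -0.0004 -0.0002] mm 2 deg 0.2 rows 0.0
row [ 0.7341 -0.0068  0.6935] [ 0.0011 -0.0004 -0.0002] mm 101 deg 0.2 rows 2.4
```

```bash
cd .;
python3 -m handwheel '0.2 0 0.19 0 0 0 -1;0.4 0 0.38 0 0 0 -1;0.6 0 0.57 0 0 0 -1;0.734 -0.006 0.693 0 0 0 -1;0.734 -0.006 0.693 0 0 0 -1;0.734 -0.006 0.693 0 0 0 -1'
python3 - <<'E'
from fitk import *
p,r=cur(); a=viewer.capture("side");b=viewer.capture("top"); print(bot.get_obs()["joint_positions"],p-G*r.as_matrix()[:,2])
le,ro=kpose([np.radians(48),130,0],p,r); se=le+ro.apply([65,0,163]); print("se",se,"le",le,"axes",np.round(ro.as_matrix(),3).tolist())
ims=[]
for q,x,y in((a,240,150),(b,250,185)):
    f=cv2.resize(q["frame"][y:y+85,x:x+66,::-1],None,fx=6,fy=6,interpolation=cv2.INTER_CUBIC)
    for X,c in((keypts(le,ro),(0,255,0)),([[532.2,14.1,106]],(0,0,255))):
        for u in proj(q,X): cv2.circle(f,tuple(np.round((u+.5-[x,y])*6).astype(int)),2,c,-1)
    ims.append(f)
cv2.imwrite("pics/c5.png",np.hstack(ims))
E
```

```text
time: 13.05
tool_pos: [485.1, 6.4, 189.7]
tcp_rot: [3.135, 0.832, 0.149]
contact_force: [0.8, -0.1, -2.5]
grip_width: 13.6
finger_force: 30.0
[-0.0458602   0.8174506   1.073848   -0.17132383  2.06349347  1.35723142] [498.8329213    8.61493373 202.35227585]
se [531.83461666  13.44287875 137.53268737] le [370.37503183 -11.33687199 201.64794623] axes [[0.006, -0.153, 0.988], [-0.004, 0.988, 0.153], [-1.0, -0.005, 0.005]]
```

View pics/c5.png

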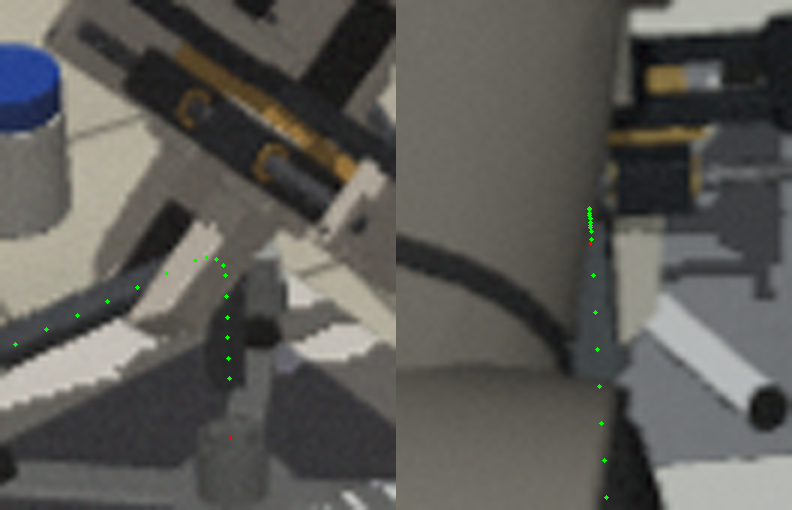

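```bash
python3 - <<'E'
from h import *
p=[viewer.capture("side") for _ in range(4)]; f=np.mean([q["frame"].astype(float) for q in p],0).mean(2)
print("cols",list(range(264,290)))
for r in (204,207,210,212,214,216,224,226,228,230): print(r,np.round(f[r,264:290]).astype(int).tolist())
g=cv2.imread("pics/side0.png").astype(float).mean(2)
print("init");
for r in (200,208,216,224,226,228,230): print(r,g[r,264:294].astype(int).tolist())
t=cv2.imread("pics/top0.png").astype(float).mean(2)
print("top")
for r in range(214,236,1): print(r,t[r,270:294].astype(int).tolist())
E
```

```text
cols [264, 265, 266, 267, 268, 269, 270, 271, 272, 273, 274, 275, 276, 277, 278, 279, 280, 281, 282, 283, 284, 285, 286, 287, 288, 289]
204 [81, 77, 77, 78, 78, 77, 78, 79, 90, 88, 82, 46, 43, 43, 43, 40, 42, 32, 30, 32, 30, 35, 61, 89, 94, 94]
207 [190, 190, 122, 106, 96, 95, 96, 94, 79, 67, 53, 42, 42, 42, 42, 42, 42, 32, 30, 28, 29, 37, 83, 100, 134, 172]
210 [97, 96, 80, 64, 60, 56, 55, 55, 54, 58, 52, 42, 43, 44, 40, 40, 39, 90, 94, 94, 96, 82, 101, 103, 105, 103]
212 [61, 55, 55, 56, 55, 55, 56, 56, 57, 58, 54, 43, 45, 43, 43, 40, 43, 90, 95, 95, 97, 70, 70, 68, 66, 54]
214 [54, 54, 54, 56, 54, 54, 55, 57, 57, 57, 54, 53, 51, 46, 40, 60, 83, 95, 94, 96, 93, 63, 54, 55, 53, 53]
216 [56, 56, 54, 56, 57, 57, 56, 55, 56, 54, 55, 57, 56, 56, 80, 92, 96, 95, 95, 96, 84, 59, 55, 55, 56, 56]
224 [55, 56, 55, 55, 56, 56, 54, 54, 55, 72, 75, 76, 75, 74, 81, 80, 79, 74, 75, 75, 58, 55, 55, 54, 57, 55]
226 [54, 53, 56, 54, 54, 56, 56, 68, 74, 66, 67, 76, 80, 80, 79, 82, 80, 79, 73, 67, 72, 87, 73, 58, 55, 56]
228 [88, 89, 81, 79, 80, 87, 93, 95, 77, 66, 71, 75, 76, 78, 79, 77, 77, 77, 74, 
[... 3000 characters left out ...]
, 123, 68, 82, 98, 116, 127, 119, 106, 88, 89, 136, 162, 164, 165, 156, 131, 104, 104]
231 [100, 91, 133, 165, 165, 164, 156, 124, 70, 62, 73, 85, 77, 68, 64, 125, 160, 165, 164, 165, 163, 146, 115, 101]
232 [101, 105, 141, 165, 165, 165, 165, 159, 152, 139, 114, 88, 69, 121, 151, 158, 165, 164, 165, 164, 164, 161, 151, 124]
233 [99, 125, 156, 164, 164, 164, 166, 165, 166, 161, 156, 153, 151, 157, 165, 165, 164, 165, 165, 165, 164, 164, 162, 152]
234 [122, 152, 164, 164, 164, 165, 165, 166, 165, 164, 164, 165, 164, 163, 165, 165, 164, 165, 165, 165, 164, 165, 165, 162]
235 [152, 164, 165, 165, 165, 164, 164, 165, 165, 165, 164, 165, 164, 165, 165, 166, 159, 157, 165, 164, 165, 163, 165, 163]
```

```bash
python3 - <<'E'
from h import *
p,r=cur(); a=viewer.capture("side")
print(proj(a,[[532,14,150],[532,14,128],[532,14,106],[532,14,92]]))
g=p-G*r.as_matrix()[:,2]; T=tool2(KF(.153),np.radians(48))
plan(g+[.3,1.7,-26],T); print(np.round(r.inv().apply(np.eye(3)),4).tolist())
E
```

```text
[[277.45507678 208.22467595]
 [277.62980138 215.36799658]
 [277.79973765 222.31887515]
 [277.90547729 226.64558296]]
row [ 0.1937 -0.018   0.1679] [ 0.0014 -0.0016 -0.001 ] mm 26 deg 0.4 rows 0.6
[[0.6661, 0.1536, -0.7299], [0.0995, -0.9881, -0.1171], [-0.7392, 0.0054, -0.6734]]
```

```bash
cd .;
python3 -m handwheel '0.07 -0.016 0.05 0.0014 -0.0016 -0.001 -1;0.14 -0.016 0.11 0.0014 -0.0016 -0.001 -1;0.2 -0.0166 0.161 0.0014 -0.0016 -0.001 -1;0.2 -0.0166 0.161 0.0014 -0.0016 -0.001 -1;0.2 -0.0166 0.161 0.0014 -0.0016 -0.001 -1'
python3 - <<'E'
from fitk import *
p,r=cur(); 
le,ro=kpose([np.radians(48),130,0],p,r); se=le+ro.apply([65,0,163]); print("se",se,np.round(ro.as_matrix()[:,0],3))
ps=[viewer.capture("side") for _ in range(4)];a=ps[0];b=viewer.capture("top")
f=np.mean([q["frame"].astype(float) for q in ps],0).mean(2)
for rr in range(210,232,2): print(rr,np.round(f[rr,268:290]).astype(int).tolist())
ims=[]
for q,x,y in((a,240,150),(b,250,185)):
    F=cv2.resize(q["frame"][y:y+85,x:x+66,::-1],None,fx=6,fy=6,interpolation=cv2.INTER_CUBIC)
    F=cv2.convertScaleAbs(F,alpha=1.6)
    if q is b:
      for u in proj(q,keypts(le,ro)): cv2.circle(F,tuple(np.round((u+.5-[x,y])*6).astype(int)),2,(0,255,0),-1)
    ims.append(F)
cv2.imwrite("pics/c6.png",np.hstack(ims))
E
```

```text
time: 13.82
tool_pos: [486.1, 8.2, 162.1]
tcp_rot: [-3.14, 0.842, 0.154]
contact_force: [-0.4, 0.9, -3.0]
grip_width: 13.5
finger_force: 30.0
se [532.27609876  15.35447976 109.49203308] [-0.005  0.    -1.   ]
210 [140, 103, 89, 88, 88, 86, 87, 88, 67, 46, 40, 41, 41, 86, 96, 95, 96, 84, 57, 66, 100, 105]
212 [79, 79, 80, 84, 86, 88, 76, 50, 42, 42, 43, 42, 39, 90, 95, 95, 96, 73, 58, 56, 56, 56]
214 [77, 74, 70, 68, 62, 60, 51, 43, 43, 42, 42, 41, 43, 90, 93, 94, 91, 63, 56, 54, 54, 54]
216 [54, 56, 55, 57, 56, 56, 50, 43, 43, 42, 41, 42, 46, 92, 94, 95, 84, 59, 53, 56, 56, 55]
218 [55, 55, 56, 56, 55, 55, 47, 42, 42, 43, 42, 41, 44, 90, 93, 98, 71, 57, 54, 54, 53, 54]
220 [57, 55, 55, 54, 54, 56, 53, 45, 41, 42, 42, 42, 45, 81, 82, 83, 62, 53, 55, 54, 55, 56]
222 [55, 58, 55, 55, 58, 70, 66, 54, 45, 43, 40, 45, 55, 70, 69, 72, 60, 56, 55, 55, 55, 55]
224 [55, 54, 53, 55, 56, 70, 74, 76, 74, 71, 76, 80, 80, 75, 75, 74, 60, 56, 55, 55, 55, 52]
226 [54, 56, 57, 67, 71, 64, 70, 74, 80, 80, 79, 81, 80, 78, 74, 70, 73, 88, 75, 56, 54, 56]
228 [79, 88, 92, 95, 77, 66, 70, 75, 77, 79, 79, 77, 78, 76, 72, 67, 77, 94, 97, 94, 74, 56]
230 [98, 94, 95, 95, 86, 68, 71, 75, 74, 75, 81, 78, 78, 76, 73, 68, 74, 94, 95, 96, 94, 90]
```

View pics/c6.png

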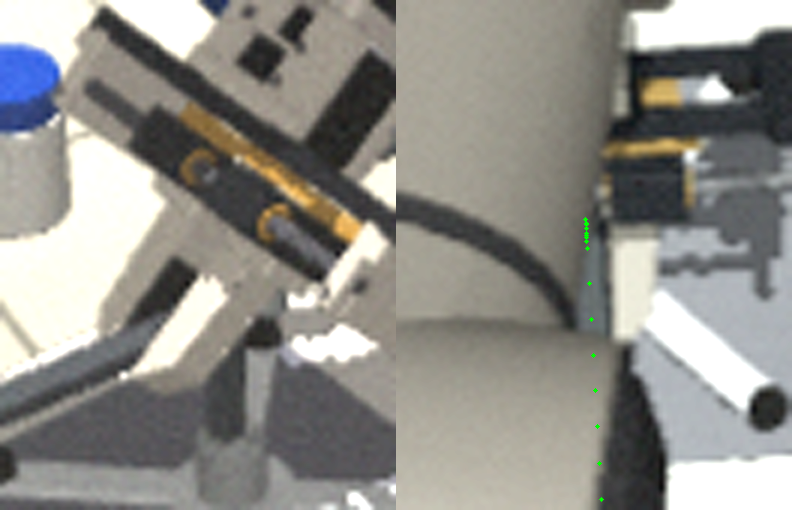

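Side crop: the key's end at (228,430) is about to enter the head at (232,450). It needs about 1.2 mm to the right. Correct and go down gently.

```bash
cd .;
python3 -m handwheel '0.009 0.002 -0.009 0 0 0 -1;0.03 0.002 0.01 0 0 0 -1;0.05 0.002 0.027 0 0 0 -1;0.05 0.002 0.027 0 0 0 -1'
python3 -m handwheel '0.011 0 0.01 0 0 0 -1;0.022 0 0.02 0 0 0 -1;0.022 0 0.02 0 0 0 -1;0.022 0 0.02 0 0 0 -1'
python3 - <<'E'
from fitk import *
p,r=cur(); le,ro=kpose([np.radians(48),130,0],p,r); print("se",le+ro.apply([65,0,163]))
E
```

```text
time: 14.4
tool_pos: [487.6, 8.2, 156.9]
tcp_rot: [-3.141, 0.841, 0.154]
contact_force: [0.3, -0.8, -3.5]
grip_width: 13.7
finger_force: 30.0
time: 14.73
tool_pos: [487.7, 8.2, 154.4]
tcp_rot: [-3.141, 0.84, 0.153]
contact_force: [-0.6, -1.0, -2.5]
grip_width: 13.6
finger_force: 30.0
se [534.03809162  15.32951333 101.90931182]
```

```bash
cd .;
python3 -m handwheel '0.011 0 0.01 0 0 0 -1;0.022 0 0.02 0 0 0 -1;0.022 0 0.02 0 0 0 -1;0.022 0 0.02 0 0 0 -1'
python3 -m handwheel '0.011 0 0.01 0 0 0 -1;0.022 0 0.02 0 0 0 -1;0.022 0 0.02 0 0 0 -1;0.022 0 0.02 0 0 0 -1'
python3 - <<'E'
from fitk import *
p,r=cur(); le,ro=kpose([np.radians(48),130,0],p,r); print("se",le+ro.apply([65,0,163]),bot.get_obs()["moment"])
E
```

```text
time: 15.07
tool_pos: [487.7, 8.2, 151.5]
tcp_rot: [-3.141, 0.84, 0.153]
contact_force: [-0.4, -0.6, -2.2]
grip_width: 13.8
finger_force: 30.0
time: 15.4
tool_pos: [487.7, 8.2, 148.5]
tcp_rot: [-3.141, 0.84, 0.153]
contact_force: [-0.1, -0.5, -3.3]
grip_width: 13.9
finger_force: 30.0
se [534.01928406  15.31316473  95.92100535] [ 0.02638739 -0.65710288  0.03299219]
```

```bash
cd .;
python3 -m handwheel '0.011 0 0.01 0 0 0 -1;0.022 0 0.02 0 0 0 -1;0.03 0 0.027 0 0 0 -1;0.03 0 0.027 0 0 0 -1'
python3 -m handwheel '0.011 0 0.01 0 0 0 -1;0.022 0 0.02 0 0 0 -1;0.022 0 0.02 0 0 0 -1;0.022 0 0.02 0 0 0 -1'
python3 - <<'E'
from fitk import *
p,r=cur(); le,ro=kpose([np.radians(48),130,0],p,r); print("se",le+ro.apply([65,0,163]),bot.get_obs()["moment"])
f=np.mean([viewer.capture("side")["frame"].astype(float) for q in range(3)],0).mean(2)
for rr in range(214,236,2): print(rr,np.round(f[rr,268:290]).astype(int).tolist())
E
```

```text
time: 15.73
tool_pos: [487.7, 8.2, 144.3]
tcp_rot: [-3.141, 0.84, 0.154]
contact_force: [0.5, -0.0, -3.0]
grip_width: 13.7
finger_force: 30.0
time: 16.07
tool_pos: [487.7, 8.2, 141.4]
tcp_rot: [-3.141, 0.84, 0.154]
contact_force: [-0.3, -0.6, -3.2]
grip_width: 13.9
finger_force: 30.0
se [534.00942528  15.33723173  88.87644362] [ 0.04330647 -0.73177802  0.02026908]
214 [164, 162, 163, 174, 110, 88, 88, 85, 87, 88, 89, 62, 46, 53, 92, 94, 92, 61, 55, 53, 53, 54]
216 [162, 159, 134, 94, 87, 89, 88, 88, 88, 87, 53, 41, 42, 53, 92, 96, 84, 61, 55, 56, 55, 55]
218 [103, 90, 85, 86, 90, 86, 87, 89, 62, 44, 43, 42, 40, 51, 92, 96, 73, 57, 54, 56, 54, 54]
220 [78, 78, 78, 79, 79, 82, 80, 56, 46, 43, 44, 40, 44, 49, 79, 84, 63, 56, 55, 56, 54, 55]
222 [65, 61, 57, 58, 57, 69, 67, 58, 44, 42, 43, 42, 41, 57, 67, 73, 59, 54, 53, 54, 56, 54]
224 [54, 56, 55, 55, 59, 71, 76, 57, 45, 42, 45, 42, 44, 63, 74, 75, 58, 55, 56, 55, 55, 55]
226 [55, 56, 54, 70, 73, 65, 71, 75, 80, 81, 76, 77, 80, 78, 73, 68, 72, 90, 72, 58, 53, 54]
228 [79, 87, 91, 95, 76, 67, 71, 73, 76, 78, 80, 78, 77, 77, 71, 68, 76, 93, 95, 93, 74, 57]
230 [95, 96, 95, 96, 86, 68, 71, 73, 75, 76, 78, 77, 78, 73, 73, 69, 76, 93, 96, 96, 95, 89]
232 [99, 98, 97, 96, 96, 71, 69, 75, 77, 79, 80, 80, 79, 75, 69, 68, 83, 93, 95, 95, 96, 95]
234 [83, 91, 96, 96, 96, 94, 93, 84, 83, 80, 82, 80, 80, 84, 87, 93, 94, 94, 97, 94, 99, 104]
```

It is inside the socket: the front rim shows unoccluded at row 226. Continue to the floor in small steps.

```bash
cd .;
python3 -m handwheel '0.011 0 0.01 0 0 0 -1;0.018 0 0.017 0 0 0 -1;0.018 0 0.017 0 0 0 -1;0.018 0 0.017 0 0 0 -1'
python3 -m handwheel '0.011 0 0.01 0 0 0 -1;0.011 0 0.01 0 0 0 -1;0.011 0 0.01 0 0 0 -1'
python3 -m handwheel '0.011 0 0.01 0 0 0 -1;0.011 0 0.01 0 0 0 -1;0.011 0 0.01 0 0 0 -1'
python3 - <<'E'
from fitk import *
p,r=cur(); le,ro=kpose([np.radians(48),130,0],p,r); print("se",le+ro.apply([65,0,163]),bot.get_obs()["moment"])
E
```

```text
time: 16.55
tool_pos: [487.7, 8.2, 139.0]
tcp_rot: [-3.141, 0.84, 0.154]
contact_force: [0.2, 0.3, -3.6]
grip_width: 13.7
finger_force: 30.0
time: 16.8
tool_pos: [487.7, 8.2, 137.5]
tcp_rot: [-3.141, 0.84, 0.153]
contact_force: [-0.8, -0.3, -3.5]
grip_width: 13.7
finger_force: 30.0
time: 17.05
tool_pos: [487.6, 8.1, 136.4]
tcp_rot: [-3.141, 0.84, 0.153]
contact_force: [-1.5, -1.5, 0.6]
grip_width: 13.5
finger_force: 30.0
se [533.89070295  15.26138389  83.91843909] [-0.03879082 -0.35660181  0.0546266 ]
```

Floor contact: force up about 4 N, and the short end is where the floor should be. Hold, then release slowly and retreat.

```bash
cd .;
python3 -m handwheel '0 0 0 0 0 0 -1;0 0 0 0 0 0 -1;0 0 0 0 0 0 -1;0 0 0 0 0 0 -1;0 0 0 0 0 0 -0.6;0 0 0 0 0 0 -0.5;0 0 0 0 0 0 -0.3;0 0 0 0 0 0 -0.3'
python3 -m handwheel '0 0 0 0 0 0 -0.3;0 0 -0.1 0 0 0 -0.3;0 0 -0.3 0 0 0 -0.3;0 0 -0.6 0 0 0 -0.3;0 0 -1 0 0 0 -0.3;0 0 -1 0 0 0 -0.3'
python3 - <<'E'
from fitk import *
p,r=cur()
d=np.array([np.cos(.153),np.sin(.153),0]); ax=np.array([533.5,15,0])
g=ax-125*d; g[2]=230; plan(g,tool2(KF(.153),0)); print(g,bot.get_obs()["joint_positions"])
a=viewer.capture("side");b=viewer.capture("top")
for q in(a,b):
  for o in viewer.cut_out("key",q):
    ys,xs=np.nonzero(o["pixels"]); print(round(o["score"],2),xs.min(),xs.max(),ys.min(),ys.max(),len(xs))
save(a,"s7.png",(210,140,350,260),4)
E
```

```text
time: 17.72
tool_pos: [487.7, 8.2, 136.1]
tcp_rot: [-3.141, 0.84, 0.154]
contact_force: [0.2, -0.1, -0.8]
grip_width: 30.2
finger_force: 0.0
time: 18.22
tool_pos: [566.7, 19.9, 207.4]
tcp_rot: [3.138, 0.824, 0.151]
contact_force: [-0.4, -0.1, 0.8]
grip_width: 32.4
finger_force: 0.0
row [-1.1041 -0.0025  1.1382] [ 0.0008  0.2624 -0.0003] mm 159 deg 47.2 rows 6.6
[409.96021066  -4.0504711  230.        ] [-0.02553084  0.98444573  0.67420407 -0.17685241  2.29141914  1.33313529]
0.91 295 349 314 361 420
0.81 217 279 209 249 524
0.63 271 302 165 182 83
0.77 358 405 246 265 241
0.71 177 194 130 175 217
0.57 283 288 278 295 84
```

View pics/s7.png

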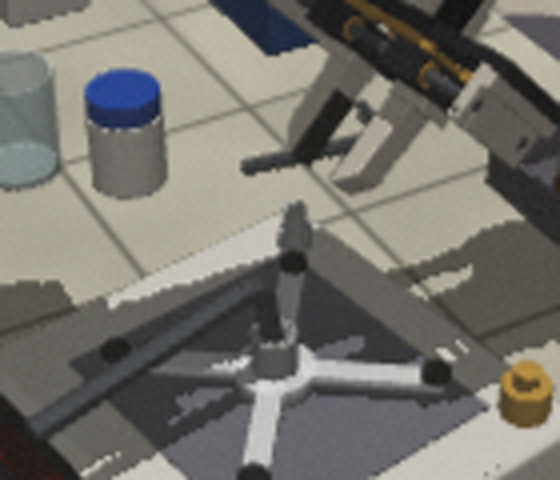

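The key stands in the screw, with its bend at about (268,285) and its long arm running to (40,430). The gripper is clear. Measure droop and yaw of the long arm, and move the tool to vertical above it.

```bash
cat > fit2.py <<'E'
from h import *
from scipy.optimize import minimize
def fit2(a,yaw0,AX=(533.5,15.,84.),dbg=False):
    """seated key: yaw of key z, droop; side mask"""
    c=[o["pixels"].astype(float) for o in viewer.cut_out("key",a) if (lambda u:abs(u[0]-250)<70 and abs(u[1]-218)<32)(o["centre"])]
    m=max(c,key=lambda q:q.sum())
    def pts(v):
        yaw,dr,dz=v[0],v[1],v[2]
        ro=R.from_euler("z",yaw)*R.from_euler("y",-dr)*KF(0)
        se=np.array(AX)+[v[3],0,dz]
        return keypts(se-ro.apply([65,0,163]),ro)
    def cost(v):
        P=pts(v); P=P[(P[:,2]>106)|(np.hypot(P[:,0]-AX[0],P[:,1]-AX[1])>16)]
        r=render(a,P); return -np.minimum(r,m).sum()/np.maximum(r,m).sum()
    x0=np.array([yaw0,0,0,0.]); S=np.vstack([x0]+[x0+d for d in np.diag([.08,.04,3,2])])
    s=minimize(cost,x0,method="Nelder-Mead",options=dict(initial_simplex=S,maxfev=250)); return s.x,s.fun,pts(s.x)[0]
E
python3 - <<'E'
from fit2 import *
a=viewer.capture("side")
print(fit2(a,.15)); print(fit2(a,.05))
E
python3 -m handwheel '-0.16 0 -0.1 0 0.04 0 -0.3;-0.33 0 -0.1 0 0.08 0 -0.3;-0.48 0 0 0 0.12 0 -0.3;-0.6 0 0.2 0 0.15 0 -0.3;-0.7 0 0.4 0 0.19 0 -0.3;-0.8 0 0.5 0 0.22 0 -0.3;-0.9 0 0.65 0 0.2624 0 -0.3;-1 0 0.9 0 0.2624 0 -0.3'
python3 - <<'E'
from h import *
d=np.array([np.cos(.153),np.sin(.153),0]); ax=np.array([533.5,15,0])
g=ax-125*d; g[2]=230; plan(g,tool2(KF(.153),0)); print(g,bot.get_obs()["joint_positions"])
E
```

```text
(array([ 0.23610476,  0.09667181,  1.73707831, -3.37303009]), np.float64(-0.8377413867858452), array([366.28927868, -24.41805448, 134.70061485]))
(array([ 0.18105305,  0.14915041,  1.0466065 , -1.19751194]), np.float64(-0.8473711389239947), array([364.24588892, -15.76404719, 125.10347712]))
time: 19.23
tool_pos: [426.3, -0.7, 218.3]
tcp_rot: [3.141, 0.007, 0.153]
contact_force: [0.4, 1.1, -0.0]
grip_width: 32.0
finger_force: 0.0
row [-0.1657  0.0083  0.0724] [ 0.0003  0.0023 -0.0001] mm 18 deg 0.4 rows 0.4
[409.96021066  -4.0504711  230.        ] [-0.17936127  0.17273392  1.78161065 -0.0035007   1.19376753  1.2400374 ]
```

```bash

python3 -m handwheel '-0.166 0.01 0.1 0 0.002 0 0.1;-0.166 0.01 0.3 0 0.002 0 0.1;-0.166 0.01 0.5 0 0.002 0 0.1;-0.166 0.01 0.6 0 0.002 0 0.1;-0.166 0.01 0.6 0 0.002 0 0.1;-0.166 0.01 0.6 0 0.002 0 0.1'
python3 - <<'E'
from h import *
p,r=cur(); g=p-G*r.as_matrix()[:,2]; print(g,bot.get_obs()["contact_force"],bot.get_obs()["grip_width"])
a=viewer.capture("side"); b=viewer.capture("top"); print(proj(b,[g]))
ims=[cv2.resize(q["frame"][y:y+100,x:x+100,::-1],None,fx=4,fy=4,interpolation=cv2.INTER_CUBIC) for q,x,y in((a,190,175),(b,235,215))]
cv2.imwrite("pics/c8.png",np.hstack(ims))
E
```

```text
time: 19.73
tool_pos: [410.8, -4.4, 157.3]
tcp_rot: [-3.141, 0.011, 0.153]
contact_force: [0.1, -0.1, 0.2]
grip_width: 50.4
finger_force: 0.0
[411.04642654  -4.40568638 176.09078731] [ 0.14140932 -0.12675824  0.15029678] 50.38959651540935
[[284.53239042 274.03057522]]
```

View pics/c8.png

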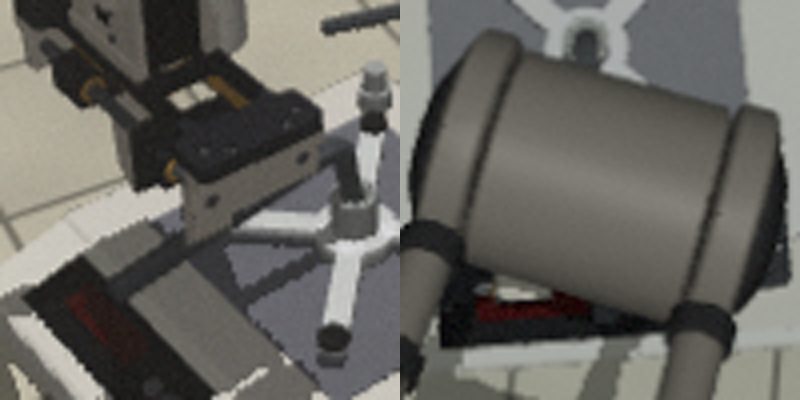

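The near finger, tip at about (190,240), is on the -y side of the key and the key passes behind it, so the fingers straddle it. Go down.

```bash

python3 -m handwheel '0 0 0.1 0 0 0 0.1;0 0 0.2 0 0 0 0.1;0 0 0.3 0 0 0 0.1;0 0 0.3 0 0 0 0.1'
python3 -m handwheel '0 0 0.08 0 0 0 0.1;0 0 0.08 0 0 0 0.1;0 0 0.08 0 0 0 -0.1;0 0 0.08 0 0 0 -0.3;0 0 0.08 0 0 0 -0.3;0 0 0.08 0 0 0 -0.3'
python3 - <<'E'
from h import *
p,r=cur(); g=p-G*r.as_matrix()[:,2]; print(g,bot.get_obs()["joint_positions"])
E
```

```text
time: 20.17
tool_pos: [410.9, -4.5, 126.9]
tcp_rot: [-3.141, 0.011, 0.153]
contact_force: [0.0, 0.9, -0.9]
grip_width: 50.5
finger_force: 0.0
time: 20.67
tool_pos: [411.7, -4.6, 119.8]
tcp_rot: [-3.142, 0.009, 0.153]
contact_force: [0.0, -0.6, -0.6]
grip_width: 32.8
finger_force: 0.0
[411.88930415  -4.60575592 138.63719145] [-0.19561682  0.27698608  1.96278587 -0.00363269  0.90996662  1.22435237]
```

```bash

python3 -m handwheel '0 -0.037 0 0 0 0.0095 -0.3;0.002 -0.073 0 0 0 0.019 -0.3;0.005 -0.11 0 0 0 0.0286 -0.3;0.009 -0.146 0 0 0 0.038 -0.3;0.014 -0.182 0 0 0 0.048 -0.3;0.02 -0.218 0 0 0 0.057 -0.3'
python3 -m handwheel '0 -0.037 0 0 0 0.0095 -0.3;0.002 -0.073 0 0 0 0.019 -0.3;0.005 -0.11 0 0 0 0.0286 -0.3;0.009 -0.146 0 0 0 0.038 -0.3;0.014 -0.182 0 0 0 0.048 -0.3;0.02 -0.218 0 0 0 0.057 -0.3'
python3 - <<'E'
from fit2 import *
p,r=cur(); g=p-G*r.as_matrix()[:,2]; o=bot.get_obs(); print(g,o["contact_force"],o["joint_positions"])
y=r.as_matrix(); print("yaw",np.arctan2(y[1,0],y[0,0]), "force tool",r.inv().apply(o["contact_force"]))
E
```

```text
time: 21.17
tool_pos: [410.1, 17.0, 119.8]
tcp_rot: [3.139, 0.009, -0.027]
contact_force: [-1.6, -2.7, 1.6]
grip_width: 32.2
finger_force: 1.5
time: 21.67
tool_pos: [412.3, 38.1, 119.8]
tcp_rot: [3.136, 0.009, -0.206]
contact_force: [-3.3, -5.7, 3.2]
grip_width: 32.1
finger_force: 3.4
[412.51654993  38.14484664 138.57162373] [-3.32603089 -5.70792198  3.24419184] [-0.09023864  0.28179393  1.95574944 -0.00521542  0.91377898  1.68964257]
yaw -0.20590340610633276 force tool [-2.11847883  6.28412564 -3.19209148]
```

```bash

python3 -m handwheel '0 -0.037 0 0 0 0.0095 -0.3;0.002 -0.073 0 0 0 0.019 -0.3;0.005 -0.11 0 0 0 0.0286 -0.3;0.009 -0.146 0 0 0 0.038 -0.3;0.014 -0.182 0 0 0 0.048 -0.3;0.02 -0.218 0 0 0 0.057 -0.3'
python3 -m handwheel '0 -0.037 0 0 0 0.0095 -0.3;0.002 -0.073 0 0 0 0.019 -0.3;0.005 -0.11 0 0 0 0.0286 -0.3;0.009 -0.146 0 0 0 0.038 -0.3;0.014 -0.182 0 0 0 0.048 -0.3;0.02 -0.218 0 0 0 0.057 -0.3'
python3 - <<'E'
from fit2 import *
p,r=cur(); g=p-G*r.as_matrix()[:,2]; o=bot.get_obs(); print(g,o["joint_positions"])
y=r.as_matrix(); print("yaw",np.arctan2(y[1,0],y[0,0]), "force tool",r.inv().apply(o["contact_force"]))
a=viewer.capture("side"); k=-.1-.46
try: print(fit2(a,-.4)); print(fit2(a,-.55))
except Exception as e: print(e)
E
```

```text
time: 22.17
tool_pos: [418.2, 59.1, 119.5]
tcp_rot: [3.135, 0.009, -0.385]
contact_force: [-3.1, -5.9, 2.9]
grip_width: 32.3
finger_force: 3.4
time: 22.67
tool_pos: [427.7, 78.7, 119.2]
tcp_rot: [3.132, 0.009, -0.564]
contact_force: [-5.4, -5.2, 3.6]
grip_width: 32.4
finger_force: 3.4
[427.91338936  78.72281336 137.99495697] [ 0.00737007  0.3175148   1.90255175 -0.00346143  0.93423928  2.14439808]
yaw -0.5641987340241111 force tool [-1.80839369  7.27617785 -3.54769888]
(array([-0.36234329,  0.05818198,  1.64066691, -3.97701475]), np.float64(-0.5307962445352254), array([373.83040251,  74.02002282, 141.05236771]))
(array([-0.41450062,  0.08900219, -0.20252963, -2.003021  ]), np.float64(-0.5067829810163913), array([377.60249661,  82.71242247, 134.05198391]))
```

```bash

python3 -m handwheel '0 -0.037 0 0 0 0.0095 -0.3;0.002 -0.073 0 0 0 0.019 -0.3;0.005 -0.11 0 0 0 0.0286 -0.3;0.009 -0.146 0 0 0 0.038 -0.3;0.014 -0.182 0 0 0 0.048 -0.3;0.02 -0.218 0 0 0 0.057 -0.3'
python3 -m handwheel '0 -0.037 0 0 0 0.0095 -0.3;0.002 -0.073 0 0 0 0.019 -0.3;0.005 -0.11 0 0 0 0.0286 -0.3;0.007 -0.13 0 0 0 0.033 -0.3;0.007 -0.13 0 0 0 0.033 -0.3'
python3 - <<'E'
from h import *
p,r=cur(); g=p-G*r.as_matrix()[:,2]; o=bot.get_obs(); print(g,o["joint_positions"])
y=r.as_matrix(); print("yaw",np.arctan2(y[1,0],y[0,0]), "force tool",r.inv().apply(o["contact_force"]))
E
```

```text
time: 23.32
tool_pos: [440.5, 96.2, 118.9]
tcp_rot: [3.13, 0.009, -0.743]
contact_force: [-6.2, -2.6, 3.5]
grip_width: 31.9
finger_force: 3.4
time: 23.73
tool_pos: [449.9, 105.6, 118.8]
tcp_rot: [3.13, 0.008, -0.846]
contact_force: [-5.9, -2.4, 2.5]
grip_width: 32.1
finger_force: 3.1
[450.11717396 105.62744423 137.56610787] [ 6.53004731e-02  3.62060921e-01  1.83249743e+00 -1.50664808e-03
  9.61078142e-01  2.48316234e+00]
yaw -0.8462393206164232 force tool [-2.12043884  5.99114975 -2.41744123]
```

```bash

python3 -m handwheel '0 -0.024 0 0 0 0.0064 -0.3;0.001 -0.049 0 0 0 0.0127 -0.3;0.002 -0.073 0 0 0 0.019 -0.3;0.002 -0.073 0 0 0 0.019 -0.3'
python3 -m handwheel '0 -0.024 0 0 0 0.0064 -0.3;0.001 -0.049 0 0 0 0.0127 -0.3;0.001 -0.049 0 0 0 0.0127 -0.3'
python3 -m handwheel '0 -0.018 0 0 0 0.0048 -0.3;0 -0.024 0 0 0 0.0064 -0.3;0 -0.024 0 0 0 0.0064 -0.3'
python3 - <<'E'
from h import *
p,r=cur(); g=p-G*r.as_matrix()[:,2]; o=bot.get_obs(); print(g,o["joint_positions"])
y=r.as_matrix(); print("yaw",np.arctan2(y[1,0],y[0,0]), "force tool",r.inv().apply(o["contact_force"]))
E
```

```text
time: 24.07
tool_pos: [455.4, 110.3, 118.7]
tcp_rot: [3.129, 0.007, -0.906]
contact_force: [-5.6, -2.7, 3.0]
grip_width: 32.2
finger_force: 3.1
time: 24.32
tool_pos: [459.3, 113.3, 118.7]
tcp_rot: [3.129, 0.007, -0.946]
contact_force: [-6.5, -2.2, 2.9]
grip_width: 31.8
finger_force: 3.1
time: 24.57
tool_pos: [461.1, 114.6, 118.7]
tcp_rot: [3.129, 0.006, -0.966]
contact_force: [-6.2, -2.0, 3.0]
grip_width: 32.1
finger_force: 3.1
[461.38801794 114.61589478 137.46488637] [ 8.26082453e-02  3.82960088e-01  1.79833714e+00 -9.93732046e-04
  9.74498650e-01  2.61963202e+00]
yaw -0.9657040884116892 force tool [-1.86647229  6.2772952  -2.86045907]
```

```bash
cat > ok.py <<'E'
from h import *
o=bot.get_obs(); p,r=cur(); f=r.inv().apply(o["contact_force"]); print("Fy %.1f finger %.1f"%(f[1],o["finger_force"])); raise SystemExit(int(f[1]>8.3 or o["finger_force"]>4.2))
E
python3 -m handwheel '0 -0.018 0 0 0 0.0048 -0.3;0 -0.022 0 0 0 0.0058 -0.3;0 -0.022 0 0 0 0.0058 -0.3' && python3 ok.py &&
python3 -m handwheel '0 -0.018 0 0 0 0.0048 -0.3;0 -0.022 0 0 0 0.0058 -0.3;0 -0.022 0 0 0 0.0058 -0.3' && python3 ok.py &&
python3 -m handwheel '0 -0.018 0 0 0 0.0048 -0.3;0 -0.022 0 0 0 0.0058 -0.3;0 -0.022 0 0 0 0.0058 -0.3' && python3 ok.py &&
python3 -m handwheel '0 -0.018 0 0 0 0.0048 -0.3;0 -0.022 0 0 0 0.0058 -0.3;0 -0.022 0 0 0 0.0058 -0.3' && python3 ok.py &&
python3 -m handwheel '0 -0.018 0 0 0 0.0048 -0.3;0 -0.022 0 0 0 0.0058 -0.3;0 -0.022 0 0 0 0.0058 -0.3' && python3 ok.py
python3 -c "
from h import *
print(cur()[0],bot.get_obs()['joint_positions'])"
```

```text
time: 24.82
tool_pos: [462.9, 115.8, 118.6]
tcp_rot: [3.129, 0.006, -0.984]
contact_force: [-6.4, -1.2, 3.5]
grip_width: 32.1
finger_force: 3.1
Fy 6.1 finger 3.1
time: 25.07
tool_pos: [464.7, 117.1, 118.6]
tcp_rot: [3.129, 0.006, -1.002]
contact_force: [-6.6, -1.8, 3.9]
grip_width: 31.9
finger_force: 3.1
Fy 6.6 finger 3.1
time: 25.32
tool_pos: [466.6, 118.3, 118.6]
tcp_rot: [3.128, 0.006, -1.02]
contact_force: [-6.7, -2.2, 4.1]
grip_width: 32.2
finger_force: 3.1
Fy 6.9 finger 3.1
time: 25.57
tool_pos: [468.4, 119.4, 118.6]
tcp_rot: [3.128, 0.006, -1.039]
contact_force: [-6.2, -1.1, 4.1]
grip_width: 32.1
finger_force: 3.1
Fy 6.0 finger 3.1
time: 25.82
tool_pos: [470.3, 120.6, 118.5]
tcp_rot: [3.128, 0.005, -1.057]
contact_force: [-5.9, -2.4, 2.7]
grip_width: 32.3
finger_force: 3.1
Fy 6.4 finger 3.1
[470.31275666 120.57130375 118.54445485] [ 9.33106921e-02  3.99628302e-01  1.77083853e+00 -6.59162470e-04
  9.85506391e-01  2.72110730e+00]
```

```bash
cd .;
python3 -m handwheel '0 -0.018 0 0 0 0.0048 -0.3;0 -0.022 0 0 0 0.0058 -0.3;0 -0.022 0 0 0 0.0058 -0.3' && python3 ok.py &&
python3 -m handwheel '0 -0.018 0 0 0 0.0048 -0.3;0 -0.022 0 0 0 0.0058 -0.3;0 -0.022 0 0 0 0.0058 -0.3' && python3 ok.py &&
python3 -m handwheel '0 -0.018 0 0 0 0.0048 -0.3;0 -0.022 0 0 0 0.0058 -0.3;0 -0.022 0 0 0 0.0058 -0.3' && python3 ok.py &&
python3 -m handwheel '0 -0.018 0 0 0 0.0048 -0.3;0 -0.022 0 0 0 0.0058 -0.3;0 -0.022 0 0 0 0.0058 -0.3' && python3 ok.py &&
python3 -m handwheel '0 -0.018 0 0 0 0.0048 -0.3;0 -0.022 0 0 0 0.0058 -0.3;0 -0.022 0 0 0 0.0058 -0.3' && python3 ok.py
python3 -c "
from h import *
print(cur()[0],bot.get_obs()['joint_positions'])"
```

```text
time: 26.07
tool_pos: [472.2, 121.7, 118.5]
tcp_rot: [3.128, 0.005, -1.075]
contact_force: [-6.3, -1.0, 3.6]
grip_width: 32.0
finger_force: 3.1
Fy 6.1 finger 3.1
time: 26.32
tool_pos: [474.2, 122.7, 118.5]
tcp_rot: [3.128, 0.005, -1.093]
contact_force: [-7.1, -1.0, 4.1]
grip_width: 32.1
finger_force: 3.1
Fy 6.8 finger 3.1
time: 26.57
tool_pos: [476.1, 123.8, 118.5]
tcp_rot: [3.128, 0.005, -1.111]
contact_force: [-7.6, -1.5, 3.5]
grip_width: 32.0
finger_force: 3.1
Fy 7.5 finger 3.1
time: 26.82
tool_pos: [478.0, 124.8, 118.5]
tcp_rot: [3.128, 0.005, -1.13]
contact_force: [-7.8, -1.3, 3.8]
grip_width: 31.9
finger_force: 3.1
Fy 7.7 finger 3.1
time: 27.07
tool_pos: [480.1, 125.8, 118.5]
tcp_rot: [3.128, 0.004, -1.148]
contact_force: [-6.1, -1.2, 4.6]
grip_width: 31.9
finger_force: 3.1
Fy 6.2 finger 3.1
[480.05230687 125.75521447 118.47373284] [ 1.01759463e-01  4.16682516e-01  1.74215588e+00 -2.28036029e-04
  9.97131760e-01  2.82052758e+00]
```

```bash
cd .;
python3 -m handwheel '0 -0.018 0 0 0 0.0048 -0.3;0 -0.022 0 0 0 0.0058 -0.3;0 -0.022 0 0 0 0.0058 -0.3' && python3 ok.py &&
python3 -m handwheel '0 -0.018 0 0 0 0.0048 -0.3;0 -0.022 0 0 0 0.0058 -0.3;0 -0.022 0 0 0 0.0058 -0.3' && python3 ok.py &&
python3 -m handwheel '0 -0.018 0 0 0 0.0048 -0.3;0 -0.022 0 0 0 0.0058 -0.3;0 -0.022 0 0 0 0.0058 -0.3' && python3 ok.py &&
python3 -m handwheel '0 -0.018 0 0 0 0.0048 -0.3;0 -0.022 0 0 0 0.0058 -0.3;0 -0.022 0 0 0 0.0058 -0.3' && python3 ok.py &&
python3 -m handwheel '0 -0.018 0 0 0 0.0048 -0.3;0 -0.022 0 0 0 0.0058 -0.3;0 -0.022 0 0 0 0.0058 -0.3' && python3 ok.py
python3 - <<'E'
from fit2 import *
print(cur()[0],bot.get_obs()['joint_positions'])
a=viewer.capture("side")
for y0 in(-.9,-1.05,-1.2):
  try: print(y0,fit2(a,y0))
  except Exception as e: print(e)
E
```

```text
time: 27.32
tool_pos: [482.1, 126.7, 118.4]
tcp_rot: [3.128, 0.004, -1.166]
contact_force: [-6.2, -1.0, 3.8]
grip_width: 32.0
finger_force: 3.1
Fy 6.2 finger 3.1
time: 27.57
tool_pos: [484.1, 127.6, 118.4]
tcp_rot: [3.128, 0.004, -1.184]
contact_force: [-6.9, -0.7, 3.7]
grip_width: 31.7
finger_force: 3.1
Fy 6.7 finger 3.1
time: 27.82
tool_pos: [486.1, 128.4, 118.4]
tcp_rot: [3.128, 0.004, -1.203]
contact_force: [-7.9, 0.5, 3.2]
grip_width: 32.0
finger_force: 3.1
Fy 7.3 finger 3.1
time: 28.07
tool_pos: [488.1, 129.3, 118.4]
tcp_rot: [3.128, 0.004, -1.221]
contact_force: [-6.4, -0.7, 3.2]
grip_width: 32.4
finger_force: 3.2
Fy 6.3 finger 3.2
time: 28.32
tool_pos: [489.9, 129.9, 118.3]
tcp_rot: [3.127, 0.003, -1.239]
contact_force: [-7.9, -1.4, 4.2]
grip_width: 32.4
finger_force: 3.6
Fy 8.0 finger 3.6
[489.93331364 129.93969826 118.28950027] [ 1.07949472e-01  4.34118152e-01  1.71286971e+00 -7.61395525e-06
  1.00972188e+00  2.91763472e+00]
-0.9 (array([-1.0979109 ,  0.11644811,  1.81972958, -1.15003217]), np.float64(-0.6682536659683871), array([455.17363954, 165.85251815, 131.44134855]))
-1.05 (array([-1.11469719,  0.13567435,  1.78919094, -0.72968647]), np.float64(-0.674079848641452), array([457.76447907, 167.8860139 , 128.14472838]))
-1.2 (array([-1.37772398,  0.35994233, -6.63747488,  6.52293767]), np.float64(-0.7999413846743468), array([506.35868686, 187.18885927,  80.78523749]))
```

The finger force has started to rise and the travel has shrunk, so this looks like the stop. Two small confirming nudges.

```bash
cd .;
python3 -m handwheel '0 -0.01 0 0 0 0.0026 -0.3;0 -0.01 0 0 0 0.0026 -0.3;0 -0.01 0 0 0 0.0026 -0.3' && python3 ok.py &&
python3 -m handwheel '0 -0.01 0 0 0 0.0026 -0.3;0 -0.01 0 0 0 0.0026 -0.3;0 -0.01 0 0 0 0.0026 -0.3' && python3 ok.py
```

```text
time: 28.77
tool_pos: [490.7, 130.2, 118.2]
tcp_rot: [3.127, 0.003, -1.247]
contact_force: [-7.6, -0.6, 3.4]
grip_width: 32.1
finger_force: 3.7
Fy 7.5 finger 3.7
time: 29.02
tool_pos: [491.5, 130.5, 118.2]
tcp_rot: [3.126, 0.003, -1.255]
contact_force: [-7.6, -0.8, 4.4]
grip_width: 32.3
finger_force: 3.9
Fy 7.6 finger 3.9
```

```bash
sed -i 's/f\[1\]>8.3 or o\["finger_force"\]>4.2/f[1]>10.5 or o["finger_force"]>5/' ok.py
python3 -m handwheel '0 -0.012 0 0 0 0.003 -0.3;0 -0.012 0 0 0 0.003 -0.3;0 -0.012 0 0 0 0.003 -0.3' && python3 ok.py &&
python3 -m handwheel '0 -0.012 0 0 0 0.003 -0.3;0 -0.012 0 0 0 0.003 -0.3;0 -0.012 0 0 0 0.003 -0.3' && python3 ok.py &&
python3 -m handwheel '0 -0.012 0 0 0 0.003 -0.3;0 -0.012 0 0 0 0.003 -0.3;0 -0.012 0 0 0 0.003 -0.3' && python3 ok.py
python3 - <<'E'
from fit2 import *
print(bot.get_obs()['joint_positions'])
a=viewer.capture("side")
print(fit2(a,-1.1))
E
```

```text
time: 29.27
tool_pos: [492.5, 130.9, 118.1]
tcp_rot: [3.126, 0.003, -1.264]
contact_force: [-8.3, -0.3, 4.7]
grip_width: 32.4
finger_force: 4.1
Fy 8.0 finger 4.1
time: 29.52
tool_pos: [493.5, 131.2, 118.1]
tcp_rot: [3.125, 0.003, -1.274]
contact_force: [-8.4, -1.3, 4.5]
grip_width: 32.4
finger_force: 4.4
Fy 8.5 finger 4.4
time: 29.77
tool_pos: [494.5, 131.6, 118.1]
tcp_rot: [3.125, 0.003, -1.283]
contact_force: [-10.1, -1.1, 4.4]
grip_width: 32.3
finger_force: 4.6
Fy 10.1 finger 4.6
[ 1.10201414e-01  4.42903872e-01  1.69846271e+00 -7.20667386e-05
  1.01705651e+00  2.96426854e+00]
(array([-1.04096726, -0.24062916, 13.75311433,  4.48907315]), np.float64(-0.06919086016922667), array([465.8132566 , 138.23265571, 199.72548349]))
```

```bash
cd .;
python3 -m handwheel '0 0.03 0 0 0 0 -0.3;0 0.08 0 0 0 0 -0.3;0 0.08 0 0 0 0 -0.1;0 0.08 0 0 0 0 -0.1'
python3 -m handwheel '0 0 -0.1 0 0 0 -0.1;0 0 -0.3 0 0 0 -0.1;0 0 -0.6 0 0 0 -0.1;0 0 -0.9 0 0 0 -0.1;-0.5 0 -0.95 0 0 0 -0.1;-0.9 0 -0.95 0 0 0 -0.1;-0.9 0 -0.95 0 0 0 -0.1'
python3 -m handwheel '-0.4 0 -0.3 0 0 0 -0.1;-0.8 0 -0.6 0 0 0 -0.1;-0.8 0 -0.6 0 0 0 -0.1;-0.8 0 -0.6 0 0 0 -0.1'
cat > chk.py <<'E'
from fit2 import *
a=viewer.capture("side");b=viewer.capture("top")
ms=[]
for q,ce in((a,(272,210)),(b,(262,215))):
    L=viewer.cut_out("key",q)
    for o in L: ys,xs=np.nonzero(o["pixels"]); print(round(o["score"],2),xs.min(),xs.max(),ys.min(),ys.max(),len(xs))
    L=[o for o in L if np.hypot(*(np.array(o["centre"])-ce))<35]; ms.append(L[0]["pixels"].astype(float) if L else None)
AX=np.array([533.5,15,84.])
def pts(v):
    ro=R.from_euler("z",v[0])*R.from_euler("y",-v[1])*R.from_euler("x",0)*KF(0); return keypts(AX+[v[3],v[4],v[2]]-ro.apply([65,0,163]),ro)
def cost(v):
    P=pts(v); P=P[(P[:,2]>106)|(np.hypot(P[:,0]-AX[0],P[:,1]-AX[1])>16)]; c=0
    for q,m in zip((a,b),ms):
        if m is not None: r=render(q,P); c-=np.minimum(r,m).sum()/np.maximum(r,m).sum()
    return c
best=None
for y0 in(-.95,-1.1,-1.25):
    x0=np.array([y0,.08,0,0,0]); s=minimize(cost,x0,method="Nelder-Mead",options=dict(initial_simplex=np.vstack([x0]+[x0+d for d in np.diag([.1,.05,4,2,2])]),maxfev=350))
    if best is None or s.fun<best.fun: best=s
print("yaw droop dz dx dy",best.x,best.fun)
E
python3 chk.py
```

```text
time: 30.2
tool_pos: [488.9, 128.5, 118.5]
tcp_rot: [3.129, 0.0, -1.283]
contact_force: [-2.6, -4.6, 2.0]
grip_width: 39.5
finger_force: 2.2
time: 30.78
tool_pos: [466.2, 213.5, 215.5]
tcp_rot: [3.136, 0.014, -1.265]
contact_force: [-0.4, 0.5, 0.0]
grip_width: 40.7
finger_force: 0.0
time: 31.12
tool_pos: [456.1, 251.3, 274.8]
tcp_rot: [3.141, 0.053, -1.22]
contact_force: [0.3, -0.5, 0.3]
grip_width: 41.5
finger_force: 0.0
0.91 217 281 197 225 480
0.63 297 349 315 360 354
0.6 271 305 166 182 125
0.34 201 224 152 186 683
0.24 273 284 221 234 123
0.88 218 284 220 261 514
0.66 178 194 131 177 269
0.51 357 406 246 266 318
yaw droop dz dx dy [-0.93746591  0.14865838 -1.31104832  1.20253318  1.24332167] -1.6774260330707622
```

```bash
cat >> chk.py <<'E'
for dr in (.04,.07,.1,.13,.16,.2):
    f=lambda w:cost([w[0],dr,w[1],w[2],w[3]]); x0=np.delete(best.x,1)
    s=minimize(f,x0,method="Nelder-Mead",options=dict(initial_simplex=np.vstack([x0]+[x0+d for d in np.diag([.05,4,2,2])]),maxfev=250)); P=pts([s.x[0],dr,*s.x[1:]])
    print(dr,np.round(s.x,2),round(s.fun,3),"le",np.round(P[0]))
E
python3 chk.py
```

```text
0.86 217 280 196 224 470
0.75 296 348 314 360 387
0.5 271 305 166 182 165
0.85 358 406 246 266 284
0.64 178 193 131 176 206
0.61 219 283 221 260 489
yaw droop dz dx dy [-0.94412157  0.17809469  1.93160914  1.78988619 -0.83752167] -1.7295055432391693
0.04 [-0.92 -8.47  0.67  3.39] -1.52 le [434. 150. 134.]
0.07 [-0.93 -8.15  2.09  0.9 ] -1.565 le [436. 150. 129.]
0.1 [-0.94 -5.48  1.38  1.3 ] -1.633 le [435. 152. 127.]
0.13 [-0.93 -2.69  2.45  1.05] -1.674 le [434. 152. 125.]
0.16 [-0.94 -0.29  1.75 -0.12] -1.7 le [435. 154. 122.]
0.2 [-0.96  3.36  1.4  -1.91] -1.713 le [435. 154. 119.]
```

The unloading stiffness (about 0.24 finger-N per mm) matches the final loading stiffness, so the screw was no longer turning: it is on its stop. The key is seated and the arm is clear, so I'm handing in.

```bash
python3 -m handwheel '0 0 0 0 0 0 -0.1;0 0 0 0 0 0 -0.1;0 0 0 0 0 0 -0.1;0 0 0 0 0 0 -0.1'; python3 -c "
from plant import bot
print(bot.close_job())"
```

```text
time: 31.85
tool_pos: [455.4, 250.1, 272.0]
tcp_rot: [3.136, 0.052, -1.221]
contact_force: [0.6, 0.0, 0.4]
grip_width: 41.4
finger_force: 0.0
the job is handed in; nothing more can be done
None
```

I handed the job in at 31.9 s: the key is turned over with its short arm in the socket, the screw was pushed until the force showed it on its stop, and the arm is clear; the hand-in gave no verdict, and the last camera fit showed the long arm drooping about 0.15 rad.

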